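# Clamp down the cold-brew canister's cover plate

## Task

Clamp the cover plate of the cold-brew canister down evenly on its seal with its four crank nuts: first the one with the red handle, then the one diagonally opposite, then the remaining two, each clockwise about half a turn in one go until it just comes up firm. Feel for the seat and do not force any nut beyond it, finish each nut before starting the next, and leave the bottle, cups, remote control and sign where they stand.

Things in the scene. Friction and masses are not known exactly. Their poses are not given: they have to be found in the camera images.
- canister: Round steel cold-brew canister fixed to the counter, 206 mm across, 80 mm high to its rim, short black tap; origin at the centre of its underside, z up. Four nuts stand on its rim at 78 mm radius, 90 degrees apart. The rubber seal on the rim is up to 2.6 mm thicker or thinner than usual, unmeasured, so the angle at which nuts come firm must be felt.
- plate: Round aluminium cover plate, 196 mm across, 6 mm thick; origin at the centre of its underside, z up. Light springs hold it loosely up against the nuts, 7 to 13 mm over the seal at the start; it tips as one nut goes down.
- handle1 (a point): Centre of the upright free-spinning handle of crank nut 1 (red). The handle is a 16 mm cylinder, 47 mm high, 38 mm off its nut's axis; the crank bar's top is 27 mm below this point and the nut's hub is no higher than that. Gripped from above it can be carried round its nut's axis without turning the hand, as the sleeve spins.
- crank1: Crank nut 1 with its brass spring washer, steel hub 26 mm across; origin on the nut's vertical axis, 42 mm below the handle's centre; x points to the handle. Once the plate bears on the seal under this nut its spring washer is squeezed and the push needed to turn the handle rises from about 8 N by about 15 N per rad. Just firm = turned on to a push of 11 to 13.5 N; beyond 15 N it is over-tightened. It stays when let go, but eases a little as later nuts are tightened.
- nut1 (a joint): Angle of crank nut 1, rad; grows clockwise seen from above = tightening (3.6 mm down per rad). Starts loose between 0 and 0.25 and comes up firm after about half a turn, anywhere between 2.3 and 4.0 (much the same for all four, as they bear on one seal). Running free it needs about 8 N of steady sideways push (thread friction) at the handle.
- handle2 (a point): Centre of the upright free-spinning handle of crank nut 2 (black; next clockwise from handle 1). The handle is a 16 mm cylinder, 47 mm high, 38 mm off its nut's axis; the crank bar's top is 27 mm below this point and the nut's hub is no higher than that. Gripped from above it can be carried round its nut's axis without turning the hand, as the sleeve spins.
- crank2: Crank nut 2 with its brass spring washer, steel hub 26 mm across; origin on the nut's vertical axis, 42 mm below the handle's centre; x points to the handle. Once the plate bears on the seal under this nut its spring washer is squeezed and the push needed to turn the handle rises from about 8 N by about 15 N per rad. Just firm = turned on to a push of 11 to 13.5 N; beyond 15 N it is over-tightened. It stays when let go, but eases a little as later nuts are tightened.
- nut2 (a joint): Angle of crank nut 2, rad; grows clockwise seen from above = tightening (3.6 mm down per rad). Starts loose between 0 and 0.25 and comes up firm after about half a turn, anywhere between 2.3 and 4.0 (much the same for all four, as they bear on one seal). Running free it needs about 8 N of steady sideways push (thread friction) at the handle.
- handle3 (a point): Centre of the upright free-spinning handle of crank nut 3 (black; diagonally opposite handle 1). The handle is a 16 mm cylinder, 47 mm high, 38 mm off its nut's axis; the crank bar's top is 27 mm below this point and the nut's hub is no higher than that. Gripped from above it can be carried round its nut's axis without turning the hand, as the sleeve spins.
- crank3: Crank nut 3 with its brass spring washer, steel hub 26 mm across; origin on the nut's vertical axis, 42 mm below the handle's centre; x points to the handle. Once the plate bears on the seal under this nut its spring washer is squeezed and the push needed to turn the handle rises from about 8 N by about 15 N per rad. Just firm = turned on to a push of 11 to 13.5 N; beyond 15 N it is over-tightened. It stays when let go, but eases a little as later nuts are tightened.
- nut3 (a joint): Angle of crank nut 3, rad; grows clockwise seen from above = tightening (3.6 mm down per rad). Starts loose between 0 and 0.25 and comes up firm after about half a turn, anywhere between 2.3 and 4.0 (much the same for all four, as they bear on one seal). Running free it needs about 8 N of steady sideways push (thread friction) at the handle.
- handle4 (a point): Centre of the upright free-spinning handle of crank nut 4 (black; diagonally opposite handle 2). The handle is a 16 mm cylinder, 47 mm high, 38 mm off its nut's axis; the crank bar's top is 27 mm below this point and the nut's hub is no higher than that. Gripped from above it can be carried round its nut's axis without turning the hand, as the sleeve spins.
- crank4: Crank nut 4 with its brass spring washer, steel hub 26 mm across; origin on the nut's vertical axis, 42 mm below the handle's centre; x points to the handle. Once the plate bears on the seal under this nut its spring washer is squeezed and the push needed to turn the handle rises from about 8 N by about 15 N per rad. Just firm = turned on to a push of 11 to 13.5 N; beyond 15 N it is over-tightened. It stays when let go, but eases a little as later nuts are tightened.
- nut4 (a joint): Angle of crank nut 4, rad; grows clockwise seen from above = tightening (3.6 mm down per rad). Starts loose between 0 and 0.25 and comes up firm after about half a turn, anywhere between 2.3 and 4.0 (much the same for all four, as they bear on one seal). Running free it needs about 8 N of steady sideways push (thread friction) at the handle.
- soap: White pump bottle with a blue band, 64 mm across, 173 mm high, loose bystander; origin at its underside.
- cups: Stack of white paper cups, 76 mm across, 108 mm high, loose bystander; origin at its underside.
- remote: White remote control lying flat, 48 x 150 x 20 mm, loose bystander; origin at its underside.
- stand: White blank table sign with an upright panel, 55 x 160 x 77 mm, loose bystander; origin at its underside.

How it is judged:
On the way, in this order (a step that is already met when the one before it is completed fails the run):
1. the red-handled nut is firm (contact force between crank1 and plate above 20 N), for 0.2 s.
2. the nut diagonally opposite is firm (contact force between crank1 and plate above 8 N and contact force between crank3 and plate above 20 N), for 0.2 s.
3. a third nut is firm (contact force between each of crank1, crank3 and plate above 8 N and contact force between any of crank2, crank4 and plate above 20 N), for 0.2 s.
4. all four nuts are firm (contact force between each of crank1, crank3 and plate above 8 N and contact force between each of crank2, crank4 and plate above 15 N), for 0.2 s.
At the end, for the whole second after the job is handed in: All four nuts firm and at rest (each of the last two nuts presses on the plate with more than 15 N, the red one and its opposite, which ease as the others go down, with more than 8 N), the plate level within 0.008 rad; never more than 80 N on a nut (all of step 4 and angle between plate's own z axis and vertical below 0.008 rad and velocity of joint each of nut1, nut2, nut3, nut4 below 0.05 rad/s); the robot touches nothing.
It fails at once if a nut is over-tightened: it presses on the plate with more than 80 N (contact force between any of crank1, crank2, crank3, crank4 and plate above 80 N).
It fails at once if the opposite nut is turned before the red one is firm (distance of handle3 from where it was at the start of the episode above 0.025 m and not (contact force between crank1 and plate above 5 N)).
It fails at once if one of the remaining two nuts is turned before the red pair is firm (distance of any of handle2, handle4 from where it was at the start of the episode above 0.025 m and not (contact force between each of crank1, crank3 and plate above 5 N)).
It fails at once if both remaining nuts are under way together (distance of each of handle2, handle4 from where it was at the start of the episode above 0.025 m and not (contact force between any of crank2, crank4 and plate above 5 N)).
It fails at once if a bystander is moved or tipped (distance of any of soap, cups, remote, stand from where it was at the start of the episode above 0.02 m or angle between any of soap, cups, remote, stand's own z axis and vertical above 0.3 rad).
It also fails if it takes over 72 s, if anything falls off the work surface, if the arm or the gripper's body presses on something with over 40 N, if the wrist force passes 120 N, or if a joint passes its speed limit or range.

## Robot

A 6-joint arm with a two-finger parallel gripper is mounted at the origin on the work surface. World frame = base frame: x ahead of the robot, y to its left, z up, the work surface at z = 0. Lengths are in m, angles in rad, forces in N, time in s.
With the tool pointing down it reaches from about 0.225 to 0.875 m from the base axis. Payload 3.4 kg.
Tool frame: the origin (TCP) lies between the finger pads; the fingertips stand 17 mm ahead of it and the grasp point (between the pads) lies 2 mm behind it; y points along the fingers, x is the direction in which the jaws open and shut, and the axes are right-handed (so a half turn about y gives the same grasp; the last joint's range is limited). The gripper opens to 85 mm and grips with 20 to 120 N. Pads are 22 mm wide; open, the fingers measure 114 mm over their backs; the gripper's body (76 mm by 85 mm) begins 54 mm behind the grasp point. The pads swing forward as they close: fully open they stand 13 mm farther back than shut.
Start: joints at [1.211, 0.276, 1.505, -0, 1.361, -0.121], TCP at [0.136, 0.559, 0.248] pointing down, gripper open.
Joint ranges: [-2.89, 2.89], [-0.75, 2.08], [0.22, 2.7], [-1.18, 4.32], [0.11, 2.71], [-2.7, 2.7]. Speed limits (rad/s): [2.57, 2.57, 3.14, 3.14, 3.14, 3.14].

## Interface

Orientations are given as a rotation vector (axis times angle).
In Python, from rig import readout, eyes, robot gives the robot as it stands.
- The arm moves only by the tool drive_tool, never from a script. Its argument "targets" is a list of rows, each an object with "hand": the finger opening in mm, from 0 to 85.4; "linear": the shift along the tool's x, y, z in mm, a list of three; "rotation": the turn, a rotation vector about the tool's x, y, z in degrees, a list of three. In form: [{"hand": hand, "linear": [tx, ty, tz], "rotation": [rx, ry, rz]}, ...]. A call has 1 to 5 rows; each row shifts and turns the commanded pose from where the row before left it, along the tool's axes as they then stand; what a row does not reach is not made up. A row lasts 1/8 s, in which the tool goes at most 62.5 mm and 10.7 degrees, less where a joint would pass 70% of its speed; a pose out of reach is approached as far as the arm can. A call is refused whole if a number of a shift passes 62.5 or a number of a turn 10.7, either way. A call with a gripper value outside its range is refused whole. The fingers move at their own pace and stop on an object; "grip_force" is the grip in N (left out, the last holds). Time passes only in rows, so rows that do not move let the fingers close. It gives the time, the measured TCP pose, the force and the opening at its end, in the units of the state.
- readout.sense(): the state, without advancing time (a new reading comes with each control period).
- eyes.read_camera(name): name is "scene" or "top" or "wrist"; returns a dict with "img" (420x560x3 uint8, red, green, blue), "range_z" (420x560 float32, m along the optical axis (not along the pixel's ray), 0 where there is no reading), "vfov" (degrees; the focal length in pixels is half the picture's height over the tangent of half this angle, whatever the lens; pixels are square), "cx", "cy" (the principal point, pixels), "R" (3x3) and "t" (3): a world point X has camera coordinates R X + t. Camera axes: x right, y down, z forward; pixel columns grow to the right and rows downward; lengths in m; the calibration is good to about 2 mm. The wrist camera is an equidistant fisheye: a pixel r from the principal point sees the ray r / f radians off the axis. A picture is of the moment at which its call begins.
- robot.finish_job(): hands the job in, once; it reports no verdict.
The state is a dict: "time": time; "joints": joint angles; "qvel": joint speeds; "effort": joint torques, N m; "tcp_pos": TCP position; "eef_rot": TCP orientation; "wrist_force": force on the tool from outside, world axes, zero at the start; "moment": the same for the moment, N m; "gripper_width": finger opening in m.
Only numpy, scipy, OpenCV 4.12 (cv2) and the standard library are available. Lean on these libraries where they do the work, as an engineer would, in place of code of your own. Each camera call takes 0.05 s, during which the arm holds its last target.

## Working session

There is one attempt and no reset: what is moved stays moved. The work goes in short steps, Python scripts to look and compute and a tool call to move; the robot and the scene stay as the last step left them, time stands still between calls to the robot, and variables do not carry over. Pictures are saved under pics/ and viewed, and the job is handed in when it is done.

Besides the shell and the picture viewer there is one more tool, called by a JSON object that holds its "fn" and its "kwargs", one argument or row to a line. drive_tool: Moves the arm, as the interface text tells. Its arguments: {"type":"object","properties":{"targets":{"type":"array","items":{"type":"object","properties":{"hand":{"type":"number"},"linear":{"type":"array","items":{"type":"number"}},"rotation":{"type":"array","items":{"type":"number"}}}}},"grip_force":{"type":"number"}},"required":["targets"]}

```bash
ls; mkdir -p pics; python3 - <<'E'
from rig import readout, eyes, robot
import cv2
print(readout.sense())
for n in ["scene","top","wrist"]:
    d=eyes.read_camera(n); cv2.imwrite(f"pics/{n}0.png",d["img"][:,:,::-1]); print(n,d["vfov"],d["cx"],d["cy"],d["R"],d["t"])
E
```

```text
pics
{'time': 0.0, 'joints': array([ 1.21099581e+00,  2.76598512e-01,  1.50611238e+00, -4.03147234e-06,
        1.36073203e+00, -1.21007160e-01]), 'qvel': array([-0.00013452, -0.00020359,  0.00108859, -0.00084229, -0.00170372,
        0.00193575]), 'effort': array([ 7.02905036e-04, -4.16766286e+01, -2.45815748e+01,  2.39074348e-05,
        1.08676666e-02, -1.25327128e-05]), 'tcp_pos': array([0.13583879, 0.55821139, 0.24744597]), 'eef_rot': array([-1.31372842, -1.03033388,  1.03297239]), 'wrist_force': array([-0.37683149, -0.0945315 , -0.3381607 ]), 'moment': array([ 4.05640730e-05, -1.81100847e-02, -7.31881775e-03]), 'gripper_width': 0.08531773253128844}
scene 42.33019247891188 279.6073098736911 217.10726786480865 [[ 0.69373157  0.72005768 -0.01592033]
 [ 0.58309658 -0.57447851 -0.57443261]
 [-0.4227705   0.38921894 -0.81839705]] [-0.4013477  -0.30984108  1.89614105]
top 43.08910249661688 289.20361012642076 210.76338144044246 [[ 0.02794641 -0.99937438  0.02167602]
 [-0.98153389 -0.0315397  -0.18867025]
 [ 0.18923587 -0.01600309 -0.98180125]] [-0.04232461  0.60499461  1.74751535]
wrist 65.70646984690485 281.00207391413613 213.41667423120103 [[ 0.23578749  0.97180287 -0.00185322]
 [ 0.92936881 -0.22493357  0.29270892]
 [ 0.28403852 -0.07073942 -0.9561998 ]] [-0.57326668 -0.03757763  0.38057564]
```

View pics/scene0.png

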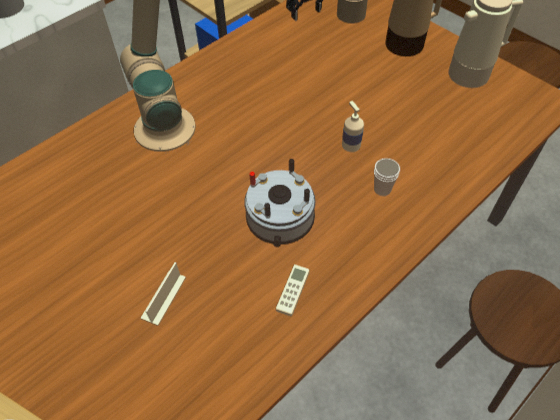

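View pics/top0.png

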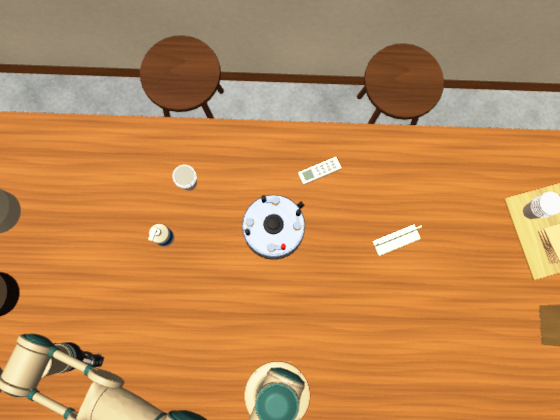

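View pics/wrist0.png

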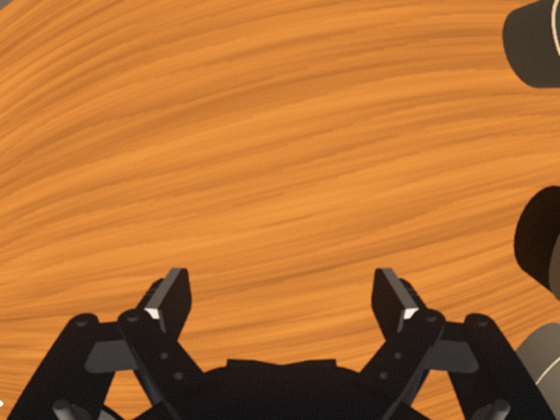

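```bash
python3 - <<'E'
from scipy.spatial.transform import Rotation as R
import numpy as np
from rig import readout
print(np.round(R.from_rotvec(readout.sense()['eef_rot']).as_matrix(),4))
E
```

```text
[[ 2.365e-01 -5.000e-04 -9.716e-01]
 [ 9.716e-01 -1.300e-03  2.365e-01]
 [-1.400e-03 -1.000e+00  2.000e-04]]
```

```bash
cat > h.py <<'E'
import numpy as np, cv2
from rig import readout, eyes, robot
from scipy.spatial.transform import Rotation as Rot
def cam(n):
    d=eyes.read_camera(n); d['f']=d['img'].shape[0]/2/np.tan(np.radians(d['vfov']/2)); return d
def unproj(d,u,v,z=None,Z=None):
    f=d['f']; r=np.array([(u-d['cx'])/f,(v-d['cy'])/f,1.])
    C=-d['R'].T@d['t']; w=d['R'].T@r
    if Z is not None: return C+w*(Z-C[2])/w[2]
    return C+w*z
E
python3 - <<'E'
from h import *
for n,(x0,y0,x1,y1) in dict(top=(225,180,325,270),scene=(230,145,330,250)).items():
    d=cam(n)
    c=d['img'][y0:y1,x0:x1,::-1]; cv2.imwrite(f"pics/{n}_c.png",cv2.resize(c,None,fx=5.7,fy=5.7,interpolation=cv2.INTER_CUBIC))
    f=d['f'];v,u=np.mgrid[0:420,0:560];z=d['range_z'].astype(float)
    P=np.stack([(u-d['cx'])/f*z,(v-d['cy'])/f*z,z],-1)-d['t']; P=P@d['R']
    np.save(f'P_{n}.npy',P)
    # heights > .125 within crop
    m=np.zeros((420,560),bool);m[y0:y1,x0:x1]=1
    hz=P[...,2]
    print(n,np.percentile(hz[m&(z>0)],[1,10,50,90,99,100]))
    m2=(m&(z>0)&(hz>.118)).astype(np.uint8)
    k,l,s,c=cv2.connectedComponentsWithStats(m2)
    for i in range(1,k):
        if s[i,4]>3:
            q=P[l==i]; print(s[i],c[i],q.mean(0).round(4),q.max(0).round(4),q.min(0).round(4),d['img'][l==i].mean(0).round())
E
```

```text
top [-0.00965866 -0.00418148  0.0041182   0.10747637  0.15079193  0.17559588]
[261 195   7   8  35] [263.88571429 198.45714286] [0.6255 0.0601 0.1528] [0.6345 0.069  0.1726] [0.6193 0.0506 0.1207] [84. 80. 80.]
[269 196  11   8  37] [274.78378378 199.59459459] [0.6295 0.0253 0.1219] [0.6414 0.0443 0.1312] [0.6171 0.0113 0.1183] [209. 220. 230.]
[296 209   5   7  31] [298.12903226 211.96774194] [ 0.5839 -0.0512  0.1567] [ 0.5928 -0.0442  0.1754] [ 0.5781 -0.0582  0.1277] [64. 62. 63.]
[264 216  18  16 120] [273.06666667 222.95833333] [0.5512 0.0283 0.1242] [0.5748 0.0576 0.1326] [0.5248 0.0024 0.118 ] [61. 57. 53.]
[246 218   8   9  29] [249.31034483 221.31034483] [0.5546 0.1057 0.1219] [0.566  0.1169 0.132 ] [0.5397 0.0939 0.1184] [205. 216. 227.]
[294 218   8  11  37] [296.91891892 224.05405405] [ 0.5505 -0.0495  0.1215] [ 0.5708 -0.0398  0.1292] [ 0.5363 -0.0629  0.1183] [210. 220. 230.]
[245 226   6   9  35] [247.45714286 230.62857143] [0.5193 0.1086 0.1511] [0.5395 0.1162 0.1698] [0.5103 0.1012 0.1181] [100. 103. 109.]
[268 243  18   8  63] [277.53968254 246.52380952] [0.4729 0.0
[... 805 characters left out ...]
183] [149. 154. 150.]
[273 187  14  11 121] [279.32231405 192.04958678] [0.5535 0.0257 0.1232] [0.5727 0.0464 0.1308] [0.5322 0.0068 0.1181] [57. 50. 44.]
[304 189   6  14  73] [306.2739726  195.16438356] [0.6299 0.0583 0.1494] [0.6357 0.0697 0.1691] [0.6188 0.0514 0.1185] [66. 59. 54.]
[255 203   8   8  40] [259.075 207.025] [ 0.5504 -0.0514  0.1208] [ 0.5624 -0.0395  0.1267] [ 0.5364 -0.065   0.118 ] [144. 150. 148.]
[264 203   6  15  73] [266.83561644 209.65753425] [ 0.588  -0.0551  0.1484] [ 0.5946 -0.0407  0.1718] [ 0.5778 -0.0615  0.1181] [62. 56. 50.]
[293 205   9   8  38] [297.47368421 208.21052632] [0.6301 0.0234 0.1208] [0.6411 0.0392 0.1254] [0.6164 0.0092 0.1181] [148. 156. 154.]
```

```bash
cat >> h.py <<'E'
def tool(): 
    s=readout.sense(); return s, Rot.from_rotvec(s['eef_rot']).as_matrix()
def plan(target,n=None,yaw=90.):
    """rows to go straight to target with x_tool at yaw (deg), tool y down; in mm, deg"""
    s,R=tool(); p=s['tcp_pos']
    cy=np.degrees(np.arctan2(R[1,0],R[0,0])); dy=(yaw-cy+180)%360-180
    D=np.array(target)-p; n=n or int(np.ceil(max(np.abs(D).max()/.055,abs(dy)/10)))
    rows=[]
    for i in range(n):
        a=np.radians(cy+dy*i/n); xt=np.array([np.cos(a),np.sin(a),0]); yt=np.array([0,0,-1.]); zt=np.cross(xt,yt)
        d=D/n*1000; rows.append(([round(float(d@v),1) for v in (xt,yt,zt)],round(-dy/n,2)))
    return p,cy,rows
E
python3 -c "
from h import *
p,c,r=plan([.60,.03,.32])
print(p,c); [print(x) for x in r]"
```

```text
[0.13593452 0.55848462 0.24790597] 76.31886571069394
([-40.4, -7.2, -57.6], np.float64(-1.37))
([-41.7, -7.2, -56.6], np.float64(-1.37))
([-43.1, -7.2, -55.6], np.float64(-1.37))
([-44.4, -7.2, -54.6], np.float64(-1.37))
([-45.7, -7.2, -53.5], np.float64(-1.37))
([-46.9, -7.2, -52.4], np.float64(-1.37))
([-48.2, -7.2, -51.2], np.float64(-1.37))
([-49.4, -7.2, -50.1], np.float64(-1.37))
([-50.6, -7.2, -48.9], np.float64(-1.37))
([-51.7, -7.2, -47.7], np.float64(-1.37))
```

{"fn": "drive_tool", "kwargs": {
  "targets": [
    {"hand": 60, "linear": [-29, -5, -39], "rotation": [0, -2, 0]},
    {"hand": 60, "linear": [-30, -5, -38], "rotation": [0, -2, 0]},
    {"hand": 60, "linear": [-31, -5, -37], "rotation": [0, -2, 0]},
    {"hand": 60, "linear": [-32, -5, -36], "rotation": [0, -2, 0]},
    {"hand": 60, "linear": [-33, -5, -35], "rotation": [0, -2, 0]}
  ]
}}

```text
time: 0.88
tcp_pos: [0.2932, 0.3734, 0.2735]
eef_rot: [-1.238, -1.163, 1.162]
wrist_force: [0.0, 1.3, -0.5]
gripper_width: 0.0599
```

```bash
python3 -c "
from h import *
p,c,r=plan([.60,.03,.32],10)
print(p,c); [print(x) for x in r]"
```

```text
[0.29318827 0.37336489 0.2735063 ] 86.40129938736747
([-32.3, -4.6, -32.8], np.float64(-0.36))
([-32.5, -4.6, -32.6], np.float64(-0.36))
([-32.8, -4.6, -32.4], np.float64(-0.36))
([-33.0, -4.6, -32.2], np.float64(-0.36))
([-33.2, -4.6, -32.0], np.float64(-0.36))
([-33.4, -4.6, -31.7], np.float64(-0.36))
([-33.6, -4.6, -31.5], np.float64(-0.36))
([-33.8, -4.6, -31.3], np.float64(-0.36))
([-33.9, -4.6, -31.1], np.float64(-0.36))
([-34.1, -4.6, -30.9], np.float64(-0.36))
```

{"fn": "drive_tool", "kwargs": {
  "targets": [
    {"hand": 60, "linear": [-41, -6, -40], "rotation": [0, -1.2, 0]},
    {"hand": 60, "linear": [-41, -6, -40], "rotation": [0, -1.2, 0]},
    {"hand": 60, "linear": [-42, -6, -40], "rotation": [0, -1.2, 0]},
    {"hand": 60, "linear": [-42, -6, -40], "rotation": [0, 0, 0]},
    {"hand": 60, "linear": [-42, -6, -40], "rotation": [0, 0, 0]}
  ]
}}

```text
time: 1.5
tcp_pos: [0.4878, 0.1599, 0.3036]
eef_rot: [-1.21, -1.208, 1.207]
wrist_force: [0.7, 0.0, -0.1]
gripper_width: 0.0601
```

```bash
python3 -c "
from h import *
p,c,r=plan([.60,.03,.32],3)
print(p,c); [print(x) for x in r]"
```

```text
[0.48783888 0.15991343 0.30359278] 89.90272466507392
([-43.2, -5.5, -37.5], np.float64(-0.03))
([-43.3, -5.5, -37.4], np.float64(-0.03))
([-43.3, -5.5, -37.4], np.float64(-0.03))
```

{"fn": "drive_tool", "kwargs": {
  "targets": [
    {"hand": 60, "linear": [-43, -6, -37], "rotation": [0, 0, 0]},
    {"hand": 60, "linear": [-43, -6, -37], "rotation": [0, 0, 0]},
    {"hand": 60, "linear": [-40, -5, -33], "rotation": [0, 0, 0]},
    {"hand": 60, "linear": [0, 0, 0], "rotation": [0, 0, 0]}
  ]
}}

```text
time: 2.0
tcp_pos: [0.5959, 0.0321, 0.3195]
eef_rot: [-1.213, -1.205, 1.206]
wrist_force: [-0.5, -0.1, 0.5]
gripper_width: 0.0597
```

```bash
python3 - <<'E'
from h import *
d=cam("wrist"); cv2.imwrite("pics/w1.png",d["img"][:,:,::-1]); np.savez("w1.npz",**d); s,R=tool();print(s['tcp_pos'],R.round(3))
E
```

```text
[0.5942778  0.03398979 0.3195055 ] [[ 0.004 -0.001 -1.   ]
 [ 1.     0.     0.004]
 [ 0.    -1.     0.001]]
```

View pics/w1.png

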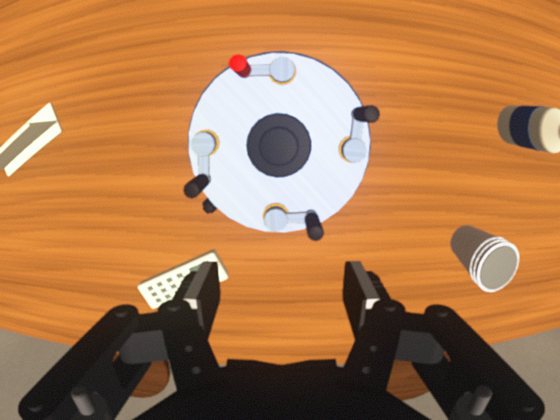

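```bash
python3 - <<'E'
from h import *
d=np.load("w1.npz"); c=d['img'][45:245,180:380,::-1]
c=cv2.resize(c,(600,600),interpolation=cv2.INTER_CUBIC)
cv2.imwrite("pics/w1c.png",c)
E
```

```text
(no output)
```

View pics/w1c.png

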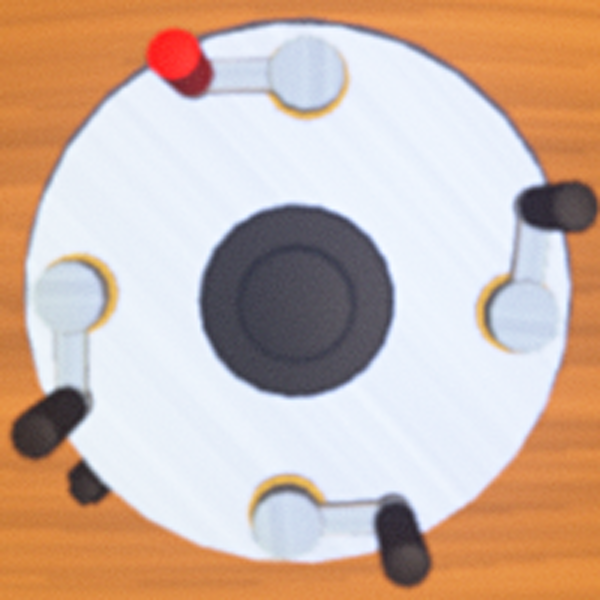

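```bash
cat >> h.py <<'E'
def fish(d,u,v,Z=None,rz=None):
    f=float(d['img'].shape[0]/2/np.tan(np.radians(float(d['vfov'])/2)))
    dx,dy=u-d['cx'],v-d['cy']; r=np.hypot(dx,dy); th=r/f
    ray=np.array([np.tan(th)*dx/r,np.tan(th)*dy/r,1.]); C=-d['R'].T@d['t']; w=d['R'].T@ray
    if Z is None: return C+w*rz
    return C+w*(Z-C[2])/w[2]
E
python3 - <<'E'
from h import *
from scipy.optimize import least_squares
d=dict(np.load("w1.npz"))
hub=[(307,73),(523,316),(288,522),(70,297)];han=[(178,55),(572,206),(406,562),(36,434)]
def px(p): return 180+(p[0]+.5)/3-.5,45+(p[1]+.5)/3-.5
H=[];K=[]
for p,q in zip(hub,han):
    for nm,s in (("hub",p),("han",q)):
        u,v=px(s); i,j=int(round(v)),int(round(u)); rz=np.median(d['range_z'][i-1:i+2,j-1:j+2]); P=fish(d,u,v,rz=rz); print(nm,u,v,P.round(4), end=' ')
    print()
zh,zt=.1205,.1715
H=np.array([fish(d,*px(p),Z=zh)[:2] for p in hub]);K=np.array([fish(d,*px(p),Z=zt)[:2] for p in han])
print(H,K,np.linalg.norm(K-H,axis=1))
def f(x): 
    a=x[2]+np.pi-np.arange(4)*np.pi/2; return (x[:2]+.078*np.c_[np.cos(a),np.sin(a)]-H).ravel()
r=least_squares(f,[.55,.03,0]); print(r.x,(r.fun.reshape(4,2)*1000).round(1))
N=H+r.fun.reshape(4,2); print("nuts",N.round(4)); D=K-N; print("len",np.linalg.norm(D,axis=1),"ang",np.degrees(np.arctan2(D[:,1],D[:,0])))
E
```

```text
hub 282.0 69.0 [0.4718 0.0329 0.1207] han 239.0 63.0 [ 0.4724 -0.0035  0.1667] 
hub 354.0 150.0 [0.5526 0.1058 0.1197] han 370.33333333333337 113.33333333333333 [0.5151 0.1092 0.1661] 
hub 275.6666666666667 218.66666666666666 [0.6252 0.0256 0.1207] han 315.0 232.0 [0.6233 0.0624 0.1669] 
hub 203.0 143.66666666666669 [ 0.5452 -0.0479  0.1195] han 191.66666666666666 189.33333333333334 [ 0.5823 -0.0492  0.1665] 
[[ 0.47177076  0.03292381]
 [ 0.55252505  0.10565679]
 [ 0.62527415  0.02555913]
 [ 0.5451003  -0.04760309]] [[ 0.47322618 -0.0028356 ]
 [ 0.51521748  0.10776347]
 [ 0.62156639  0.06192513]
 [ 0.58118741 -0.04773451]] [0.03578901 0.037367   0.03655453 0.03608735]
[ 0.54866756  0.02913416 -0.04817373] [[-1.  -0. ]
 [-0.1  1.4]
 [ 1.3 -0.2]
 [-0.2 -1.2]]
nuts [[ 0.4708  0.0329]
 [ 0.5524  0.107 ]
 [ 0.6266  0.0254]
 [ 0.5449 -0.0488]]
len [0.03581101 0.03721314 0.03688896 0.03629087] ang [-86.04798549 178.89167401  97.8067055    1.64349263]
```

```bash
python3 -c "
from h import *
p,c,r=plan([.475,-.005,.205],4)
print(p,c); [print(x) for x in r]"
```

```text
[0.5942778  0.03398979 0.3195055 ] 89.76596318844537
([-9.9, 28.6, 29.8], np.float64(-0.06))
([-9.8, 28.6, 29.8], np.float64(-0.06))
([-9.8, 28.6, 29.8], np.float64(-0.06))
([-9.8, 28.6, 29.8], np.float64(-0.06))
```

{"fn": "drive_tool", "kwargs": {
  "targets": [
    {"hand": 60, "linear": [-10, 28, 30], "rotation": [0, 0, 0]},
    {"hand": 60, "linear": [-10, 28, 30], "rotation": [0, 0, 0]},
    {"hand": 60, "linear": [-10, 29, 30], "rotation": [0, 0, 0]},
    {"hand": 60, "linear": [-9, 29, 29], "rotation": [0, 0, 0]},
    {"hand": 60, "linear": [0, 0, 0], "rotation": [0, 0, 0]}
  ]
}}

```text
time: 2.68
tcp_pos: [0.4693, -0.0021, 0.2041]
eef_rot: [-1.203, -1.204, 1.211]
wrist_force: [-0.1, 0.4, 0.5]
gripper_width: 0.06
```

```bash
python3 - <<'E'
from h import *
d=cam("wrist"); cv2.imwrite("pics/w2.png",d["img"][:,:,::-1]); s,R=tool();print(s['tcp_pos'],R.round(3))
d=cam("top"); cv2.imwrite("pics/t2.png",cv2.resize(d["img"][160:340,180:380,::-1],(800,600)[:2] if 0 else (660,594),interpolation=cv2.INTER_CUBIC)); s,R=tool();print(s['tcp_pos'])
E
```

```text
[ 0.47257706 -0.0023819   0.20585012] [[ 0.001 -0.002 -1.   ]
 [ 1.     0.001  0.001]
 [ 0.001 -1.     0.002]]
[ 0.47465654 -0.00264314  0.20692641]
```

View pics/w2.png

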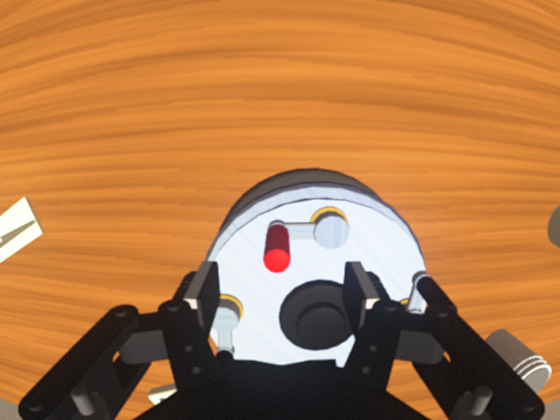

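```bash
python3 - <<'E'
from h import *
d=cam("wrist"); s,R=tool(); print(s['tcp_pos'])
im=d['img'].astype(int); m=(im[...,0]>150)&(im[...,1]<60)&(im[...,2]<60)
ys,xs=np.nonzero(m); print(len(xs),xs.mean(),ys.mean(),xs.min(),xs.max(),ys.min(),ys.max())
zz=d['range_z'][m]; print(np.percentile(zz,[5,50,95]))
u,v=xs.mean(),ys.mean()
print(fish(d,u,v,rz=np.median(zz)))
for Z in(.167,.171): print(fish(d,u,v,Z=Z))
E
```

```text
[ 0.47569987 -0.00285135  0.2074321 ]
217 274.9400921658986 251.20276497695852 266 289 239 259
[0.17968702 0.18119532 0.18253505]
[ 0.47194728 -0.00655868  0.166177  ]
[ 0.47158471 -0.00654221  0.167     ]
[ 0.4698225  -0.00646212  0.171     ]
```

{"fn": "drive_tool", "kwargs": {
  "targets": [
    {"hand": 60, "linear": [-4, 20, 2], "rotation": [0, 0, 0]},
    {"hand": 60, "linear": [0, 20, 0], "rotation": [0, 0, 0]},
    {"hand": 60, "linear": [0, 20, 0], "rotation": [0, 0, 0]},
    {"hand": 60, "linear": [0, 0, 0], "rotation": [0, 0, 0]},
    {"hand": 40, "linear": [0, 0, 0], "rotation": [0, 0, 0]}
  ],
  "grip_force": 50
}}

```text
time: 3.45
tcp_pos: [0.4741, -0.0074, 0.1474]
eef_rot: [-1.212, -1.21, 1.208]
wrist_force: [-0.7, -0.4, 0.5]
gripper_width: 0.0437
```

```bash
python3 - <<'E'
from h import *
d=cam("wrist"); cv2.imwrite("pics/w3.png",d["img"][:,:,::-1]); s,R=tool();print(s['tcp_pos'],s['gripper_width'])
E
```

```text
[ 0.47400324 -0.00747351  0.14751525] 0.0399145111750672
```

View pics/w3.png

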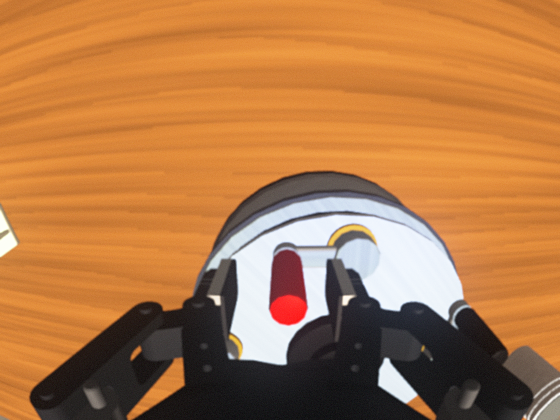

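{"fn": "drive_tool", "kwargs": {
  "targets": [
    {"hand": 30, "linear": [2.5, 0, 0], "rotation": [0, 0, 0]},
    {"hand": 8, "linear": [0, 0, 0], "rotation": [0, 0, 0]},
    {"hand": 8, "linear": [0, 0, 0], "rotation": [0, 0, 0]},
    {"hand": 8, "linear": [0, 0, 0], "rotation": [0, 0, 0]}
  ],
  "grip_force": 50
}}

```text
time: 4.0
tcp_pos: [0.473, -0.0048, 0.1469]
eef_rot: [-1.211, -1.209, 1.207]
wrist_force: [-0.5, 1.8, 4.3]
gripper_width: 0.0145
```

```bash
python3 - <<'E'
from h import *
d=cam("wrist"); cv2.imwrite("pics/w4.png",d["img"][:,:,::-1]); s,R=tool();print(s['tcp_pos'],s['gripper_width'],s['wrist_force'])
E
```

```text
[ 0.47296237 -0.00484803  0.14684707] 0.014623245873331208 [-0.012847    1.69162672  5.68430462]
```

View pics/w4.png

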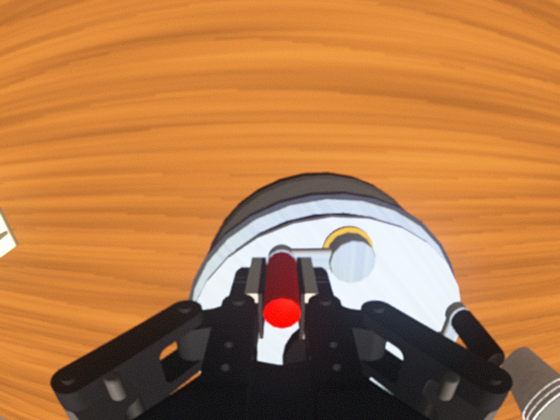

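```bash
cat >> h.py <<'E'
def arc(phi,step,n,r=38.):
    """phi deg start of commanded dir, step rad per row cw"""
    for i in range(n):
        a=np.radians(phi)-step*i; b=a-step
        d=r*np.array([np.cos(b)-np.cos(a),np.sin(b)-np.sin(a)])
        print("  row [tx %.2f, ty %.2f, tz %.2f]"%(d[1],3.6*step,-d[0]), "-> phi %.1f"%np.degrees(b))
def rep(C,phic=None,zero=(0,0)):
    s,R=tool(); p=s['tcp_pos']; D=(p[:2]-np.array(C))*1000; phi=np.arctan2(D[1],D[0])
    F=-s['wrist_force'][:2]+np.array(zero) # force of tool on handle
    t=np.array([np.sin(phi),-np.cos(phi)]); r=D/np.linalg.norm(D)
    print("t %.2f rad %.1f mm phi %.1f  Ft %.2f Fr %.2f Fz %.1f w %.1f p"%(s['time'],np.hypot(*D),np.degrees(phi),F@t,F@r,s['wrist_force'][2],s['gripper_width']*1e3),p.round(4))
E
python3 -c "
from h import *
rep((.4703,.0331)); arc(-86,.1,40)"
```

```text
t 4.05 rad 38.0 mm phi -86.0  Ft 0.11 Fr 1.69 Fz 5.7 w 14.6 p [ 0.473  -0.0048  0.1468]
  row [tx -0.08, ty 0.36, tz 3.80] -> phi -91.7
  row [tx 0.30, ty 0.36, tz 3.79] -> phi -97.5
  row [tx 0.68, ty 0.36, tz 3.74] -> phi -103.2
  row [tx 1.05, ty 0.36, tz 3.65] -> phi -108.9
  row [tx 1.41, ty 0.36, tz 3.53] -> phi -114.6
  row [tx 1.75, ty 0.36, tz 3.37] -> phi -120.4
  row [tx 2.08, ty 0.36, tz 3.18] -> phi -126.1
  row [tx 2.39, ty 0.36, tz 2.95] -> phi -131.8
  row [tx 2.67, ty 0.36, tz 2.70] -> phi -137.6
  row [tx 2.93, ty 0.36, tz 2.42] -> phi -143.3
  row [tx 3.15, ty 0.36, tz 2.12] -> phi -149.0
  row [tx 3.35, ty 0.36, tz 1.79] -> phi -154.8
  row [tx 3.51, ty 0.36, tz 1.45] -> phi -160.5
  row [tx 3.64, ty 0.36, tz 1.09] -> phi -166.2
  row [tx 3.73, ty 0.36, tz 0.72] -> phi -171.9
  row [tx 3.78, ty 0.36, tz 0.34] -> phi -177.7
  row [tx 3.80, ty 0.36, tz -0.04] -> phi -183.4
  row [tx 3.78, ty 0.36, tz -0.41] -> phi -189.1
  row [tx 3.72, ty 0.36, tz -0.79] -> phi -194.9
  row [tx 3.62, ty 0.36, tz -1.16] -> phi -200.6
  row [tx 3.48, ty 0.36, tz -1.51] -> phi -206.3

[... 238 characters left out ...]
-235.0
  row [tx 2.02, ty 0.36, tz -3.22] -> phi -240.7
  row [tx 1.69, ty 0.36, tz -3.40] -> phi -246.4
  row [tx 1.34, ty 0.36, tz -3.55] -> phi -252.2
  row [tx 0.98, ty 0.36, tz -3.67] -> phi -257.9
  row [tx 0.61, ty 0.36, tz -3.75] -> phi -263.6
  row [tx 0.23, ty 0.36, tz -3.79] -> phi -269.3
  row [tx -0.15, ty 0.36, tz -3.80] -> phi -275.1
  row [tx -0.52, ty 0.36, tz -3.76] -> phi -280.8
  row [tx -0.90, ty 0.36, tz -3.69] -> phi -286.5
  row [tx -1.26, ty 0.36, tz -3.58] -> phi -292.3
  row [tx -1.61, ty 0.36, tz -3.44] -> phi -298.0
  row [tx -1.95, ty 0.36, tz -3.26] -> phi -303.7
  row [tx -2.26, ty 0.36, tz -3.05] -> phi -309.5
  row [tx -2.56, ty 0.36, tz -2.81] -> phi -315.2
```

{"fn": "drive_tool", "kwargs": {
  "targets": [
    {"hand": 8, "linear": [-0.1, 0.4, 3.8], "rotation": [0, 0, 0]},
    {"hand": 8, "linear": [0.3, 0.4, 3.8], "rotation": [0, 0, 0]},
    {"hand": 8, "linear": [0.7, 0.3, 3.7], "rotation": [0, 0, 0]},
    {"hand": 8, "linear": [1.0, 0.4, 3.7], "rotation": [0, 0, 0]},
    {"hand": 8, "linear": [1.4, 0.3, 3.5], "rotation": [0, 0, 0]}
  ]
}}

```text
time: 4.68
tcp_pos: [0.4594, -0.0025, 0.1458]
eef_rot: [-1.22, -1.216, 1.203]
wrist_force: [8.2, 0.0, -1.8]
gripper_width: 0.0147
```

```bash
python3 -c "
from h import *
rep((.4703,.0331))"
```

```text
t 4.67 rad 37.3 mm phi -107.0  Ft 7.84 Fr 2.43 Fz -1.8 w 14.7 p [ 0.4594 -0.0025  0.1458]
```

{"fn": "drive_tool", "kwargs": {
  "targets": [
    {"hand": 8, "linear": [1.8, 0.4, 3.4], "rotation": [0, 0, 0]},
    {"hand": 8, "linear": [2.1, 0.4, 3.2], "rotation": [0, 0, 0]},
    {"hand": 8, "linear": [2.4, 0.3, 2.9], "rotation": [0, 0, 0]},
    {"hand": 8, "linear": [2.6, 0.4, 2.7], "rotation": [0, 0, 0]},
    {"hand": 8, "linear": [2.9, 0.3, 2.4], "rotation": [0, 0, 0]}
  ]
}}

```text
time: 5.3
tcp_pos: [0.4442, 0.0079, 0.144]
eef_rot: [-1.221, -1.214, 1.208]
wrist_force: [7.0, -4.6, 0.8]
gripper_width: 0.0145
```

```bash
python3 -c "
from h import *
rep((.4703,.0331))"
```

```text
t 5.30 rad 36.3 mm phi -135.9  Ft 8.15 Fr 1.79 Fz 0.8 w 14.5 p [0.4442 0.0079 0.144 ]
```

{"fn": "drive_tool", "kwargs": {
  "targets": [
    {"hand": 8, "linear": [3.2, 0.4, 2.1], "rotation": [0, 0, 0]},
    {"hand": 8, "linear": [3.4, 0.4, 1.8], "rotation": [0, 0, 0]},
    {"hand": 8, "linear": [3.5, 0.3, 1.4], "rotation": [0, 0, 0]},
    {"hand": 8, "linear": [3.6, 0.4, 1.1], "rotation": [0, 0, 0]},
    {"hand": 8, "linear": [3.7, 0.3, 0.7], "rotation": [0, 0, 0]}
  ]
}}

```text
time: 5.92
tcp_pos: [0.4354, 0.0247, 0.142]
eef_rot: [-1.219, -1.212, 1.211]
wrist_force: [2.2, -7.2, 3.3]
gripper_width: 0.0149
```

```bash
python3 -c "
from h import *
rep((.4703,.0331))"
```

```text
t 5.92 rad 35.9 mm phi -166.5  Ft 7.55 Fr 0.45 Fz 3.3 w 14.9 p [0.4354 0.0247 0.142 ]
```

{"fn": "drive_tool", "kwargs": {
  "targets": [
    {"hand": 8, "linear": [3.8, 0.4, 0.3], "rotation": [0, 0, 0]},
    {"hand": 8, "linear": [3.8, 0.4, 0], "rotation": [0, 0, 0]},
    {"hand": 8, "linear": [3.8, 0.3, -0.4], "rotation": [0, 0, 0]},
    {"hand": 8, "linear": [3.7, 0.4, -0.8], "rotation": [0, 0, 0]}
  ]
}}

```text
time: 6.42
tcp_pos: [0.4349, 0.0398, 0.1404]
eef_rot: [-1.216, -1.209, 1.213]
wrist_force: [0.5, -7.7, 8.4]
gripper_width: 0.0143
```

```bash
python3 -c "
from h import *
rep((.4703,.0331))
from scipy.optimize import least_squares
s=readout.sense()['tcp_pos'][:2]
P=np.array([(.473,-.0048),(.4594,-.0025),(.4442,.0079),(.4354,.0247),s])
r=least_squares(lambda c:np.hypot(*(P-c).T)-.038,[.47,.033]);print(r.x,r.fun*1e3)
"
```

```text
t 6.42 rad 36.0 mm phi 169.3  Ft 7.50 Fr 1.92 Fz 8.4 w 14.3 p [0.4349 0.0398 0.1404]
[0.47242217 0.03323068] [ 0.03507058  0.0297056  -0.07725835 -0.00771584  0.05620818]
```

```bash
python3 -c "
from h import *
arc(-194,.06,36)"
```

```text
row [tx 2.19, ty 0.22, tz -0.62] -> phi -197.4
  row [tx 2.15, ty 0.22, tz -0.75] -> phi -200.9
  row [tx 2.10, ty 0.22, tz -0.88] -> phi -204.3
  row [tx 2.05, ty 0.22, tz -1.00] -> phi -207.8
  row [tx 1.98, ty 0.22, tz -1.12] -> phi -211.2
  row [tx 1.91, ty 0.22, tz -1.24] -> phi -214.6
  row [tx 1.84, ty 0.22, tz -1.35] -> phi -218.1
  row [tx 1.75, ty 0.22, tz -1.46] -> phi -221.5
  row [tx 1.66, ty 0.22, tz -1.56] -> phi -224.9
  row [tx 1.56, ty 0.22, tz -1.66] -> phi -228.4
  row [tx 1.46, ty 0.22, tz -1.75] -> phi -231.8
  row [tx 1.35, ty 0.22, tz -1.83] -> phi -235.3
  row [tx 1.24, ty 0.22, tz -1.91] -> phi -238.7
  row [tx 1.13, ty 0.22, tz -1.98] -> phi -242.1
  row [tx 1.00, ty 0.22, tz -2.05] -> phi -245.6
  row [tx 0.88, ty 0.22, tz -2.10] -> phi -249.0
  row [tx 0.75, ty 0.22, tz -2.15] -> phi -252.4
  row [tx 0.62, ty 0.22, tz -2.19] -> phi -255.9
  row [tx 0.49, ty 0.22, tz -2.23] -> phi -259.3
  row [tx 0.36, ty 0.22, tz -2.25] -> phi -262.8
  row [tx 0.22, ty 0.22, tz -2.27] -> phi -266.2
  row [tx 0.08, ty 0.22, tz -2.28] -> phi -269.6
  row [tx -0.05, ty 0.22, tz -2.28] -> phi -273.1
  row [tx -0.19, ty 0.22, tz -2.27] -> phi -276.5
  row [tx -0.33, ty 0.22, tz -2.26] -> phi -279.9
  row [tx -0.46, ty 0.22, tz -2.23] -> phi -283.4
  row [tx -0.59, ty 0.22, tz -2.20] -> phi -286.8
  row [tx -0.72, ty 0.22, tz -2.16] -> phi -290.3
  row [tx -0.85, ty 0.22, tz -2.11] -> phi -293.7
  row [tx -0.98, ty 0.22, tz -2.06] -> phi -297.1
  row [tx -1.10, ty 0.22, tz -2.00] -> phi -300.6
  row [tx -1.22, ty 0.22, tz -1.93] -> phi -304.0
  row [tx -1.33, ty 0.22, tz -1.85] -> phi -307.4
  row [tx -1.44, ty 0.22, tz -1.77] -> phi -310.9
  row [tx -1.54, ty 0.22, tz -1.68] -> phi -314.3
  row [tx -1.64, ty 0.22, tz -1.58] -> phi -317.8
```

{"fn": "drive_tool", "kwargs": {
  "targets": [
    {"hand": 8, "linear": [2.2, 0, -0.8], "rotation": [0, 0, 0]},
    {"hand": 8, "linear": [2.1, 0, -0.9], "rotation": [0, 0, 0]},
    {"hand": 8, "linear": [2.1, 0.2, -1.0], "rotation": [0, 0, 0]},
    {"hand": 8, "linear": [2.0, 0.2, -1.1], "rotation": [0, 0, 0]}
  ]
}}

```text
time: 6.92
tcp_pos: [0.4375, 0.0482, 0.1397]
eef_rot: [-1.214, -1.207, 1.214]
wrist_force: [-1.7, -7.9, 7.9]
gripper_width: 0.0146
```

```bash
python3 -c "
from h import *
rep((.4724,.0332))"
```

```text
t 6.92 rad 38.0 mm phi 156.8  Ft 7.92 Fr 1.56 Fz 7.9 w 14.6 p [0.4375 0.0482 0.1397]
```

{"fn": "drive_tool", "kwargs": {
  "targets": [
    {"hand": 8, "linear": [2.0, 0.1, -1.2], "rotation": [0, 0, 0]},
    {"hand": 8, "linear": [1.9, 0.2, -1.3], "rotation": [0, 0, 0]},
    {"hand": 8, "linear": [1.8, 0.1, -1.4], "rotation": [0, 0, 0]},
    {"hand": 8, "linear": [1.7, 0.2, -1.5], "rotation": [0, 0, 0]}
  ]
}}

```text
time: 7.42
tcp_pos: [0.4417, 0.0558, 0.1389]
eef_rot: [-1.212, -1.206, 1.215]
wrist_force: [-4.2, -5.6, 8.7]
gripper_width: 0.0149
```

```bash
python3 -c "
from h import *
rep((.4724,.0332))"
```

```text
t 7.42 rad 38.1 mm phi 143.7  Ft 7.04 Fr -0.10 Fz 8.7 w 14.9 p [0.4417 0.0558 0.1389]
```

{"fn": "drive_tool", "kwargs": {
  "targets": [
    {"hand": 8, "linear": [1.7, 0.1, -1.6], "rotation": [0, 0, 0]},
    {"hand": 8, "linear": [1.6, 0.2, -1.7], "rotation": [0, 0, 0]},
    {"hand": 8, "linear": [1.5, 0.1, -1.7], "rotation": [0, 0, 0]},
    {"hand": 8, "linear": [1.4, 0.2, -1.8], "rotation": [0, 0, 0]}
  ]
}}

```text
time: 7.92
tcp_pos: [0.4476, 0.0622, 0.1381]
eef_rot: [-1.21, -1.204, 1.215]
wrist_force: [-4.2, -6.0, 9.4]
gripper_width: 0.0148
```

```bash
python3 -c "
from h import *
rep((.4724,.0332))"
```

```text
t 7.92 rad 38.1 mm phi 130.5  Ft 7.14 Fr 1.82 Fz 9.4 w 14.8 p [0.4476 0.0622 0.1381]
```

{"fn": "drive_tool", "kwargs": {
  "targets": [
    {"hand": 8, "linear": [1.3, 0.0, -1.9], "rotation": [0, 0, 0]},
    {"hand": 8, "linear": [1.2, 0.2, -2.0], "rotation": [0, 0, 0]},
    {"hand": 8, "linear": [1.0, 0.1, -2.0], "rotation": [0, 0, 0]},
    {"hand": 8, "linear": [0.9, 0.2, -2.1], "rotation": [0, 0, 0]}
  ]
}}

```text
time: 8.43
tcp_pos: [0.4546, 0.067, 0.1373]
eef_rot: [-1.208, -1.203, 1.216]
wrist_force: [-6.1, -4.1, 7.8]
gripper_width: 0.0147
```

```bash
python3 -c "
from h import *
rep((.4724,.0332))"
```

```text
t 8.43 rad 38.2 mm phi 117.8  Ft 7.29 Fr 0.83 Fz 7.8 w 14.7 p [0.4546 0.067  0.1373]
```

2.67 rad turned, still running free.

{"fn": "drive_tool", "kwargs": {
  "targets": [
    {"hand": 8, "linear": [0.8, 0.1, -2.1], "rotation": [0, 0, 0]},
    {"hand": 8, "linear": [0.7, 0.2, -2.2], "rotation": [0, 0, 0]},
    {"hand": 8, "linear": [0.5, 0.1, -2.2], "rotation": [0, 0, 0]},
    {"hand": 8, "linear": [0.4, 0.2, -2.2], "rotation": [0, 0, 0]}
  ]
}}

```text
time: 8.93
tcp_pos: [0.4624, 0.0701, 0.1365]
eef_rot: [-1.206, -1.202, 1.215]
wrist_force: [-7.3, -2.7, 9.7]
gripper_width: 0.0147
```

```bash
python3 -c "
from h import *
rep((.4724,.0332))"
```

```text
t 8.93 rad 38.2 mm phi 105.1  Ft 7.76 Fr 0.71 Fz 9.7 w 14.7 p [0.4624 0.0701 0.1365]
```

{"fn": "drive_tool", "kwargs": {
  "targets": [
    {"hand": 8, "linear": [0.3, 0.0, -2.2], "rotation": [0, 0, 0]},
    {"hand": 8, "linear": [0.2, 0.2, -2.3], "rotation": [0, 0, 0]},
    {"hand": 8, "linear": [0.0, 0.1, -2.3], "rotation": [0, 0, 0]}
  ]
}}

```text
time: 9.3
tcp_pos: [0.468, 0.0712, 0.1361]
eef_rot: [-1.203, -1.2, 1.215]
wrist_force: [-10.0, -0.0, 10.8]
gripper_width: 0.0148
```

```bash
python3 -c "
from h import *
rep((.4724,.0332))"
```

```text
t 9.30 rad 38.2 mm phi 96.6  Ft 9.89 Fr -1.12 Fz 10.8 w 14.8 p [0.468  0.0712 0.1361]
```

{"fn": "drive_tool", "kwargs": {
  "targets": [
    {"hand": 8, "linear": [-0.1, 0.0, -2.2], "rotation": [0, 0, 0]},
    {"hand": 8, "linear": [-0.2, 0.1, -2.2], "rotation": [0, 0, 0]}
  ]
}}

```text
time: 9.55
tcp_pos: [0.4713, 0.0714, 0.1358]
eef_rot: [-1.201, -1.199, 1.215]
wrist_force: [-10.9, 1.8, 12.2]
gripper_width: 0.0146
```

```bash
python3 -c "
from h import *
rep((.4724,.0332))"
```

```text
t 9.55 rad 38.2 mm phi 91.7  Ft 10.85 Fr -2.16 Fz 12.2 w 14.6 p [0.4713 0.0714 0.1358]
```

{"fn": "drive_tool", "kwargs": {
  "targets": [
    {"hand": 8, "linear": [-0.1, 0.0, -2.2], "rotation": [0, 0, 0]},
    {"hand": 8, "linear": [-0.2, 0.0, -1.5], "rotation": [0, 0, 0]}
  ]
}}

```text
time: 9.8
tcp_pos: [0.4739, 0.0714, 0.1356]
eef_rot: [-1.199, -1.197, 1.215]
wrist_force: [-12.4, 1.8, 12.7]
gripper_width: 0.0149
```

```bash
python3 -c "
from h import *
rep((.4724,.0332))"
```

```text
t 9.80 rad 38.3 mm phi 87.7  Ft 12.45 Fr -1.33 Fz 12.7 w 14.9 p [0.4739 0.0714 0.1356]
```

{"fn": "drive_tool", "kwargs": {
  "targets": [
    {"hand": 8, "linear": [0, 0, 0], "rotation": [0, 0, 0]}
  ]
}}

```text
time: 9.93
tcp_pos: [0.474, 0.0714, 0.1356]
eef_rot: [-1.199, -1.198, 1.215]
wrist_force: [-11.2, 1.5, 13.1]
gripper_width: 0.0146
```

```bash
python3 -c "
from h import *
rep((.4724,.0332))"
```

```text
t 9.93 rad 38.3 mm phi 87.5  Ft 11.24 Fr -0.99 Fz 13.1 w 14.6 p [0.474  0.0714 0.1356]
```

{"fn": "drive_tool", "kwargs": {
  "targets": [
    {"hand": 8, "linear": [0, -2, 3.5], "rotation": [0, 0, 0]},
    {"hand": 8, "linear": [0, -1, 3], "rotation": [0, 0, 0]}
  ]
}}

```text
time: 10.18
tcp_pos: [0.4723, 0.071, 0.1368]
eef_rot: [-1.207, -1.205, 1.211]
wrist_force: [2.3, -1.1, -20.8]
gripper_width: 0.0146
```

```bash
python3 -c "
from h import *
rep((.4724,.0332))"
```

```text
t 10.18 rad 37.8 mm phi 90.2  Ft -2.26 Fr 1.14 Fz -20.8 w 14.6 p [0.4723 0.071  0.1368]
```

{"fn": "drive_tool", "kwargs": {
  "targets": [
    {"hand": 50, "linear": [0, 1, 0], "rotation": [0, 0, 0]},
    {"hand": 50, "linear": [0, 0, 0], "rotation": [0, 0, 0]},
    {"hand": 50, "linear": [0, -20, 0], "rotation": [0, 0, 0]},
    {"hand": 50, "linear": [0, -30, 0], "rotation": [0, 0, 0]}
  ]
}}

```text
time: 10.68
tcp_pos: [0.475, 0.0711, 0.1892]
eef_rot: [-1.21, -1.208, 1.208]
wrist_force: [0.6, 0.7, 0.7]
gripper_width: 0.0497
```

```bash
python3 -c "
from h import *
s,R=tool();print(s['tcp_pos'],R.round(3))
d=cam('wrist'); cv2.imwrite('pics/w5.png',d['img'][:,:,::-1])"
```

```text
[0.47499801 0.07113296 0.18919136] [[ 0.001  0.    -1.   ]
 [ 1.    -0.     0.001]
 [-0.    -1.    -0.   ]]
```

View pics/w5.png

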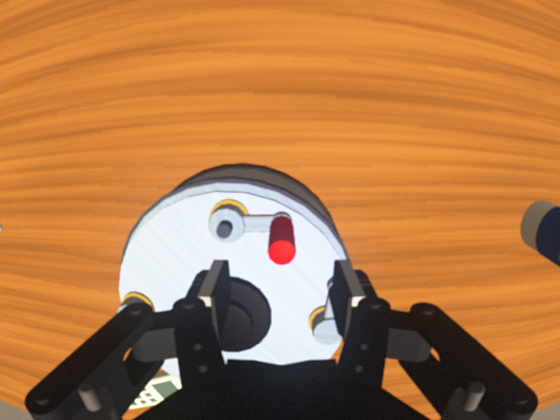

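{"fn": "drive_tool", "kwargs": {
  "targets": [
    {"hand": 50, "linear": [-2, -18, -30], "rotation": [0, 0, 0]},
    {"hand": 50, "linear": [-3, 0, -58], "rotation": [0, 0, 0]},
    {"hand": 50, "linear": [-3, 0, -58], "rotation": [0, 0, 0]},
    {"hand": 50, "linear": [0, 0, 0], "rotation": [0, 0, 0]},
    {"hand": 50, "linear": [0, 0, 0], "rotation": [0, 0, 0]}
  ]
}}

```text
time: 11.35
tcp_pos: [0.6203, 0.063, 0.2061]
eef_rot: [-1.209, -1.208, 1.208]
wrist_force: [-1.0, 0.1, -0.3]
gripper_width: 0.0501
```

```bash
python3 -c "
from h import *
s,R=tool();print(s['tcp_pos'],R.round(3))
d=cam('wrist'); cv2.imwrite('pics/w6.png',d['img'][:,:,::-1])"
```

```text
[0.6202808  0.06302763 0.20612614] [[ 0.001 -0.001 -1.   ]
 [ 1.     0.     0.001]
 [ 0.    -1.     0.001]]
```

View pics/w6.png

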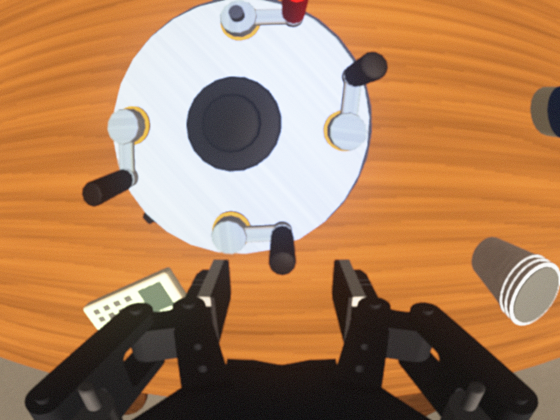

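{"fn": "drive_tool", "kwargs": {
  "targets": [
    {"hand": 50, "linear": [0, 20, 0], "rotation": [0, 0, 0]},
    {"hand": 50, "linear": [0, 20, 0], "rotation": [0, 0, 0]},
    {"hand": 50, "linear": [0, 19, 0], "rotation": [0, 0, 0]},
    {"hand": 30, "linear": [0, 0, 0], "rotation": [0, 0, 0]}
  ]
}}

```text
time: 11.9
tcp_pos: [0.6183, 0.0632, 0.1466]
eef_rot: [-1.207, -1.206, 1.21]
wrist_force: [0.2, -0.0, -0.6]
gripper_width: 0.0333
```

```bash
python3 -c "
from h import *
s,R=tool();print(s['tcp_pos'],R.round(3))
d=cam('wrist'); cv2.imwrite('pics/w7.png',d['img'][:,:,::-1])"
```

```text
[0.6182551  0.0632442  0.14663993] [[ 0.001 -0.003 -1.   ]
 [ 1.     0.     0.001]
 [ 0.    -1.     0.003]]
```

View pics/w7.png

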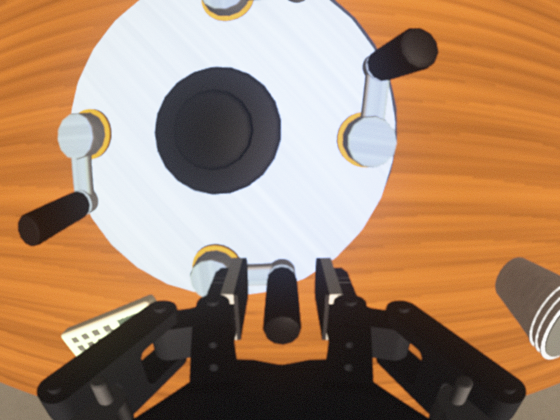

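{"fn": "drive_tool", "kwargs": {
  "targets": [
    {"hand": 25, "linear": [0, 0, -4], "rotation": [0, 0, 0]},
    {"hand": 8, "linear": [0, 0, 0], "rotation": [0, 0, 0]},
    {"hand": 8, "linear": [0, 0, 0], "rotation": [0, 0, 0]}
  ]
}}

```text
time: 12.32
tcp_pos: [0.6257, 0.0634, 0.1488]
eef_rot: [-1.212, -1.211, 1.206]
wrist_force: [1.6, 2.5, 4.7]
gripper_width: 0.0149
```

```bash
python3 -c "
from h import *
rep((.6276,.0254));d=cam('wrist'); cv2.imwrite('pics/w8.png',d['img'][:,:,::-1]); rep((.6276,.0254))"
```

```text
t 12.32 rad 38.1 mm phi 92.8  Ft -1.77 Fr -2.37 Fz 4.7 w 14.9 p [0.6257 0.0634 0.1488]
t 12.38 rad 38.1 mm phi 92.9  Ft -1.49 Fr -2.05 Fz 5.9 w 14.3 p [0.6257 0.0635 0.1488]
```

View pics/w8.png

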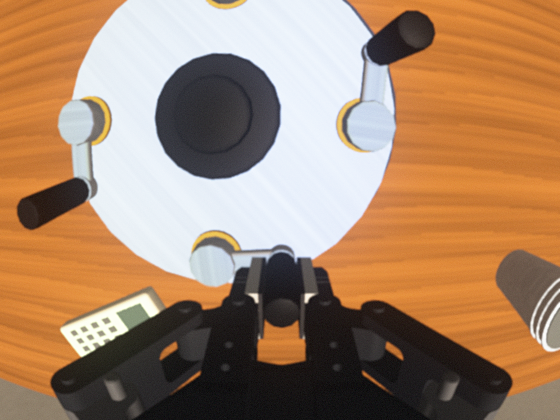

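```bash
python3 -c "
from h import *
arc(95,.1,20)"
```

```text
row [tx 0.14, ty 0.36, tz -3.80] -> phi 89.3
  row [tx -0.24, ty 0.36, tz -3.79] -> phi 83.5
  row [tx -0.62, ty 0.36, tz -3.75] -> phi 77.8
  row [tx -0.99, ty 0.36, tz -3.67] -> phi 72.1
  row [tx -1.35, ty 0.36, tz -3.55] -> phi 66.4
  row [tx -1.70, ty 0.36, tz -3.40] -> phi 60.6
  row [tx -2.03, ty 0.36, tz -3.21] -> phi 54.9
  row [tx -2.34, ty 0.36, tz -2.99] -> phi 49.2
  row [tx -2.62, ty 0.36, tz -2.75] -> phi 43.4
  row [tx -2.89, ty 0.36, tz -2.47] -> phi 37.7
  row [tx -3.12, ty 0.36, tz -2.17] -> phi 32.0
  row [tx -3.32, ty 0.36, tz -1.85] -> phi 26.2
  row [tx -3.49, ty 0.36, tz -1.51] -> phi 20.5
  row [tx -3.62, ty 0.36, tz -1.15] -> phi 14.8
  row [tx -3.72, ty 0.36, tz -0.78] -> phi 9.1
  row [tx -3.78, ty 0.36, tz -0.41] -> phi 3.3
  row [tx -3.80, ty 0.36, tz -0.03] -> phi -2.4
  row [tx -3.78, ty 0.36, tz 0.35] -> phi -8.1
  row [tx -3.73, ty 0.36, tz 0.72] -> phi -13.9
  row [tx -3.64, ty 0.36, tz 1.09] -> phi -19.6
```

{"fn": "drive_tool", "kwargs": {
  "targets": [
    {"hand": 8, "linear": [0.1, 0.2, -3.8], "rotation": [0, 0, 0]},
    {"hand": 8, "linear": [-0.2, 0.3, -3.8], "rotation": [0, 0, 0]},
    {"hand": 8, "linear": [-0.6, 0.3, -3.7], "rotation": [0, 0, 0]},
    {"hand": 8, "linear": [-1.0, 0.3, -3.7], "rotation": [0, 0, 0]},
    {"hand": 8, "linear": [-1.4, 0.3, -3.5], "rotation": [0, 0, 0]}
  ]
}}

```text
time: 13.0
tcp_pos: [0.6404, 0.0616, 0.1473]
eef_rot: [-1.204, -1.206, 1.208]
wrist_force: [-4.9, 4.3, 10.0]
gripper_width: 0.0149
```

```bash
python3 -c "
from h import *
rep((.629,.0255))"
```

```text
t 13.00 rad 37.8 mm phi 72.5  Ft 5.98 Fr -2.62 Fz 10.0 w 14.9 p [0.6404 0.0616 0.1473]
```

{"fn": "drive_tool", "kwargs": {
  "targets": [
    {"hand": 8, "linear": [-1.7, 0.3, -3.4], "rotation": [0, 0, 0]},
    {"hand": 8, "linear": [-2.0, 0.4, -3.2], "rotation": [0, 0, 0]},
    {"hand": 8, "linear": [-2.3, 0.3, -3.0], "rotation": [0, 0, 0]},
    {"hand": 8, "linear": [-2.6, 0.4, -2.8], "rotation": [0, 0, 0]},
    {"hand": 8, "linear": [-2.9, 0.3, -2.5], "rotation": [0, 0, 0]}
  ]
}}

```text
time: 13.62
tcp_pos: [0.6562, 0.0511, 0.1455]
eef_rot: [-1.204, -1.208, 1.206]
wrist_force: [-3.9, 7.3, 8.5]
gripper_width: 0.0145
```

```bash
python3 -c "
from h import *
rep((.629,.0255))"
```

```text
t 13.62 rad 37.4 mm phi 43.3  Ft 7.97 Fr -2.16 Fz 8.5 w 14.5 p [0.6562 0.0511 0.1455]
```

{"fn": "drive_tool", "kwargs": {
  "targets": [
    {"hand": 8, "linear": [-3.1, 0.3, -2.2], "rotation": [0, 0, 0]},
    {"hand": 8, "linear": [-3.3, 0.4, -1.9], "rotation": [0, 0, 0]},
    {"hand": 8, "linear": [-3.5, 0.3, -1.5], "rotation": [0, 0, 0]},
    {"hand": 8, "linear": [-3.6, 0.4, -1.2], "rotation": [0, 0, 0]},
    {"hand": 8, "linear": [-3.7, 0.3, -0.8], "rotation": [0, 0, 0]}
  ]
}}

```text
time: 14.25
tcp_pos: [0.6651, 0.0344, 0.1437]
eef_rot: [-1.206, -1.211, 1.203]
wrist_force: [-1.1, 8.3, 5.4]
gripper_width: 0.0149
```

```bash
cat >> h.py <<'E'
def fit(P):
    from scipy.optimize import least_squares
    P=np.array(list(P)+[readout.sense()['tcp_pos'][:2]])
    r=least_squares(lambda c:np.hypot(*(P-c).T)-.038,P.mean(0)+[.001,.001]) if 0 else None
    best=None
    for dx in (-.03,.03):
        for dy in (-.03,.03):
            q=least_squares(lambda c:np.hypot(*(P-c).T)-.038,P.mean(0)+[dx,dy])
            if best is None or q.cost<best.cost: best=q
    c=best.x; ph=np.degrees(np.unwrap(np.arctan2(P[:,1]-c[1],P[:,0]-c[0])))
    print("fit",c.round(4),(best.fun*1e3).round(2),"phi",ph.round(1),"turned",np.radians(ph[0]-ph[-1]).round(3))
    return c
E
python3 -c "
from h import *
c=fit([(.6257,.0634),(.6404,.0616),(.6562,.0511)]); rep(c)"
```

```text
fit [0.6281 0.0255] [-0.06  0.09 -0.03 -0.01] phi [93.7 71.2 42.3 13.5] turned 1.399
t 14.25 rad 38.0 mm phi 13.5  Ft 8.34 Fr -0.86 Fz 5.4 w 14.9 p [0.6651 0.0344 0.1437]
```

{"fn": "drive_tool", "kwargs": {
  "targets": [
    {"hand": 8, "linear": [-3.8, 0.3, -0.4], "rotation": [0, 0, 0]},
    {"hand": 8, "linear": [-3.8, 0.4, 0.0], "rotation": [0, 0, 0]},
    {"hand": 8, "linear": [-3.8, 0.3, 0.4], "rotation": [0, 0, 0]},
    {"hand": 8, "linear": [-3.7, 0.4, 0.7], "rotation": [0, 0, 0]},
    {"hand": 8, "linear": [-3.6, 0.3, 1.1], "rotation": [0, 0, 0]}
  ]
}}

```text
time: 14.88
tcp_pos: [0.6648, 0.0158, 0.1421]
eef_rot: [-1.208, -1.213, 1.202]
wrist_force: [1.8, 8.2, 4.6]
gripper_width: 0.0147
```

```bash
python3 -c "
from h import *
c=fit([(.6257,.0634),(.6404,.0616),(.6562,.0511),(.6651,.0344)]); rep(c); arc(-19.6,.06,30)"
```

```text
fit [0.6281 0.0256] [-0.09  0.08 -0.03  0.05 -0.06] phi [ 93.6  71.1  42.3  13.4 -14.9] turned 1.895
t 14.88 rad 37.9 mm phi -14.9  Ft 8.37 Fr 0.33 Fz 4.6 w 14.7 p [0.6648 0.0158 0.1421]
  row [tx -2.12, ty 0.22, tz 0.83] -> phi -23.0
  row [tx -2.07, ty 0.22, tz 0.95] -> phi -26.5
  row [tx -2.01, ty 0.22, tz 1.08] -> phi -29.9
  row [tx -1.94, ty 0.22, tz 1.20] -> phi -33.4
  row [tx -1.87, ty 0.22, tz 1.31] -> phi -36.8
  row [tx -1.78, ty 0.22, tz 1.42] -> phi -40.2
  row [tx -1.70, ty 0.22, tz 1.52] -> phi -43.7
  row [tx -1.60, ty 0.22, tz 1.62] -> phi -47.1
  row [tx -1.50, ty 0.22, tz 1.72] -> phi -50.5
  row [tx -1.40, ty 0.22, tz 1.80] -> phi -54.0
  row [tx -1.28, ty 0.22, tz 1.88] -> phi -57.4
  row [tx -1.17, ty 0.22, tz 1.96] -> phi -60.9
  row [tx -1.05, ty 0.22, tz 2.02] -> phi -64.3
  row [tx -0.93, ty 0.22, tz 2.08] -> phi -67.7
  row [tx -0.80, ty 0.22, tz 2.13] -> phi -71.2
  row [tx -0.67, ty 0.22, tz 2.18] -> phi -74.6
  row [tx -0.54, ty 0.22, tz 2.22] -> phi -78.0
  row [tx -0.41, ty 0.22, tz 2.24] -> phi -81.5
  row [tx -0.27, ty 0.22, tz 2.26] -> phi -84.9
  row [tx -0.13, ty 0.22, tz 2.28] -> phi -88.4
  row [tx 0.00, ty 0.22, tz 2.28] -> phi -91.8
  row [tx 0.14, ty 0.22, tz 2.28] -> phi -95.2
  row [tx 0.28, ty 0.22, tz 2.26] -> phi -98.7
  row [tx 0.41, ty 0.22, tz 2.24] -> phi -102.1
  row [tx 0.54, ty 0.22, tz 2.21] -> phi -105.5
  row [tx 0.68, ty 0.22, tz 2.18] -> phi -109.0
  row [tx 0.81, ty 0.22, tz 2.13] -> phi -112.4
  row [tx 0.93, ty 0.22, tz 2.08] -> phi -115.9
  row [tx 1.06, ty 0.22, tz 2.02] -> phi -119.3
  row [tx 1.17, ty 0.22, tz 1.95] -> phi -122.7
```

{"fn": "drive_tool", "kwargs": {
  "targets": [
    {"hand": 8, "linear": [-2.1, 0.2, 0.8], "rotation": [0, 0, 0]},
    {"hand": 8, "linear": [-2.1, 0.2, 1.0], "rotation": [0, 0, 0]},
    {"hand": 8, "linear": [-2.0, 0.2, 1.1], "rotation": [0, 0, 0]},
    {"hand": 8, "linear": [-1.9, 0.2, 1.2], "rotation": [0, 0, 0]}
  ]
}}

```text
time: 15.38
tcp_pos: [0.6614, 0.0075, 0.1413]
eef_rot: [-1.21, -1.214, 1.201]
wrist_force: [3.9, 7.5, 4.1]
gripper_width: 0.0146
```

```bash
python3 -c "
from h import *
rep((.6281,.0256))"
```

```text
t 15.38 rad 38.0 mm phi -28.5  Ft 8.46 Fr 0.16 Fz 4.1 w 14.6 p [0.6614 0.0075 0.1413]
```

{"fn": "drive_tool", "kwargs": {
  "targets": [
    {"hand": 8, "linear": [-1.9, 0.2, 1.3], "rotation": [0, 0, 0]},
    {"hand": 8, "linear": [-1.8, 0.2, 1.4], "rotation": [0, 0, 0]},
    {"hand": 8, "linear": [-1.7, 0.2, 1.5], "rotation": [0, 0, 0]}
  ]
}}

```text
time: 15.75
tcp_pos: [0.6578, 0.0019, 0.1407]
eef_rot: [-1.211, -1.215, 1.201]
wrist_force: [5.1, 7.4, 2.6]
gripper_width: 0.0146
```

```bash
python3 -c "
from h import *
rep((.6281,.0256))"
```

```text
t 15.75 rad 38.0 mm phi -38.7  Ft 8.92 Fr 0.62 Fz 2.6 w 14.6 p [0.6578 0.0019 0.1407]
```

{"fn": "drive_tool", "kwargs": {
  "targets": [
    {"hand": 8, "linear": [-1.6, 0.2, 1.6], "rotation": [0, 0, 0]},
    {"hand": 8, "linear": [-1.5, 0.2, 1.7], "rotation": [0, 0, 0]},
    {"hand": 8, "linear": [-1.4, 0.2, 1.8], "rotation": [0, 0, 0]}
  ]
}}

```text
time: 16.12
tcp_pos: [0.6532, -0.0029, 0.1401]
eef_rot: [-1.212, -1.215, 1.201]
wrist_force: [4.7, 7.5, 1.6]
gripper_width: 0.0148
```

```bash
python3 -c "
from h import *
rep((.6281,.0256))"
```

```text
t 16.12 rad 38.0 mm phi -48.6  Ft 8.50 Fr 2.51 Fz 1.6 w 14.8 p [ 0.6532 -0.0029  0.1401]
```

{"fn": "drive_tool", "kwargs": {
  "targets": [
    {"hand": 8, "linear": [-1.1, 0.3, 1.9], "rotation": [0, 0, 0]},
    {"hand": 8, "linear": [-1.0, 0.3, 2.0], "rotation": [0, 0, 0]},
    {"hand": 8, "linear": [-0.9, 0.2, 2.1], "rotation": [0, 0, 0]}
  ]
}}

```text
time: 16.5
tcp_pos: [0.6481, -0.0066, 0.1396]
eef_rot: [-1.215, -1.216, 1.201]
wrist_force: [7.1, 5.1, 2.0]
gripper_width: 0.0147
```

```bash
python3 -c "
from h import *
rep((.6281,.0256))"
```

```text
t 16.50 rad 38.0 mm phi -58.1  Ft 8.72 Fr 0.57 Fz 2.0 w 14.7 p [ 0.6481 -0.0066  0.1396]
```

{"fn": "drive_tool", "kwargs": {
  "targets": [
    {"hand": 8, "linear": [-0.8, 0.3, 2.1], "rotation": [0, 0, 0]},
    {"hand": 8, "linear": [-0.7, 0.3, 2.2], "rotation": [0, 0, 0]}
  ]
}}

```text
time: 16.75
tcp_pos: [0.6444, -0.0087, 0.1392]
eef_rot: [-1.216, -1.217, 1.201]
wrist_force: [8.2, 3.4, 2.0]
gripper_width: 0.0148
```

```bash
python3 -c "
from h import *
rep((.6281,.0256))"
```

```text
t 16.75 rad 37.9 mm phi -64.6  Ft 8.82 Fr -0.47 Fz 2.0 w 14.8 p [ 0.6444 -0.0087  0.1392]
```

Turned 2.76 rad, free push about 8.7 N. Continuing.

{"fn": "drive_tool", "kwargs": {
  "targets": [
    {"hand": 8, "linear": [-0.7, 0.3, 2.2], "rotation": [0, 0, 0]},
    {"hand": 8, "linear": [-0.6, 0.2, 2.2], "rotation": [0, 0, 0]}
  ]
}}

```text
time: 17.0
tcp_pos: [0.6403, -0.0104, 0.1387]
eef_rot: [-1.217, -1.217, 1.201]
wrist_force: [7.8, 3.4, 1.4]
gripper_width: 0.0148
```

```bash
python3 -c "
from h import *
rep((.6281,.0256))"
```

```text
t 17.00 rad 38.0 mm phi -71.3  Ft 8.48 Fr 0.71 Fz 1.4 w 14.8 p [ 0.6403 -0.0104  0.1387]
```

{"fn": "drive_tool", "kwargs": {
  "targets": [
    {"hand": 8, "linear": [-0.5, 0.3, 2.2], "rotation": [0, 0, 0]},
    {"hand": 8, "linear": [-0.4, 0.2, 2.2], "rotation": [0, 0, 0]}
  ]
}}

```text
time: 17.25
tcp_pos: [0.6364, -0.0115, 0.1384]
eef_rot: [-1.219, -1.218, 1.201]
wrist_force: [8.4, 2.3, 1.6]
gripper_width: 0.0147
```

```bash
python3 -c "
from h import *
rep((.6281,.0256))"
```

```text
t 17.25 rad 38.1 mm phi -77.4  Ft 8.69 Fr 0.37 Fz 1.6 w 14.7 p [ 0.6364 -0.0115  0.1384]
```

{"fn": "drive_tool", "kwargs": {
  "targets": [
    {"hand": 8, "linear": [-0.3, 0.2, 2.2], "rotation": [0, 0, 0]},
    {"hand": 8, "linear": [-0.2, 0.2, 2.2], "rotation": [0, 0, 0]}
  ]
}}

```text
time: 17.5
tcp_pos: [0.6328, -0.0122, 0.1381]
eef_rot: [-1.22, -1.219, 1.2]
wrist_force: [10.2, 2.4, 1.4]
gripper_width: 0.0145
```

```bash
python3 -c "
from h import *
rep((.6281,.0256))"
```

```text
t 17.50 rad 38.1 mm phi -83.0  Ft 10.38 Fr 1.13 Fz 1.4 w 14.5 p [ 0.6328 -0.0122  0.1381]
```

{"fn": "drive_tool", "kwargs": {
  "targets": [
    {"hand": 8, "linear": [-0.1, 0.2, 2.2], "rotation": [0, 0, 0]},
    {"hand": 8, "linear": [0, 0.2, 2.2], "rotation": [0, 0, 0]}
  ]
}}

```text
time: 17.75
tcp_pos: [0.6294, -0.0125, 0.1379]
eef_rot: [-1.222, -1.22, 1.199]
wrist_force: [11.6, 2.6, 0.4]
gripper_width: 0.0148
```

```bash
python3 -c "
from h import *
rep((.6281,.0256))"
```

```text
t 17.75 rad 38.2 mm phi -88.0  Ft 11.70 Fr 2.20 Fz 0.4 w 14.8 p [ 0.6294 -0.0125  0.1379]
```

{"fn": "drive_tool", "kwargs": {
  "targets": [
    {"hand": 8, "linear": [0.1, 0.1, 2.0], "rotation": [0, 0, 0]}
  ]
}}

```text
time: 17.88
tcp_pos: [0.628, -0.0126, 0.1378]
eef_rot: [-1.223, -1.221, 1.199]
wrist_force: [12.8, 1.6, 0.1]
gripper_width: 0.0149
```

```bash
python3 -c "
from h import *
rep((.6281,.0256))"
```

```text
t 17.88 rad 38.2 mm phi -90.1  Ft 12.81 Fr 1.62 Fz 0.1 w 14.9 p [ 0.628  -0.0126  0.1378]
```

{"fn": "drive_tool", "kwargs": {
  "targets": [
    {"hand": 8, "linear": [0, 0, -3], "rotation": [0, 0, 0]},
    {"hand": 8, "linear": [0, 0, -3], "rotation": [0, 0, 0]},
    {"hand": 50, "linear": [0, 0, 0], "rotation": [0, 0, 0]},
    {"hand": 50, "linear": [0, 0, 0], "rotation": [0, 0, 0]},
    {"hand": 50, "linear": [0, -30, 0], "rotation": [0, 0, 0]}
  ]
}}

```text
time: 18.5
tcp_pos: [0.6236, -0.0125, 0.1626]
eef_rot: [-1.203, -1.203, 1.211]
wrist_force: [-0.2, -0.1, -0.4]
gripper_width: 0.0503
```

```bash
python3 -c "
from h import *
s,R=tool();print(s['tcp_pos'],R.round(3))"
```

```text
[ 0.62357527 -0.01253753  0.16259389] [[ 0.001 -0.008 -1.   ]
 [ 1.     0.001  0.001]
 [ 0.001 -1.     0.008]]
```

{"fn": "drive_tool", "kwargs": {
  "targets": [
    {"hand": 50, "linear": [0, -40, 0], "rotation": [0, 0, 0]},
    {"hand": 50, "linear": [-18, 0, 20], "rotation": [0, 0, 0]},
    {"hand": 50, "linear": [-17, 0, 18], "rotation": [0, 0, 0]},
    {"hand": 50, "linear": [0, 0, 0], "rotation": [0, 0, 0]},
    {"hand": 50, "linear": [0, 0, 0], "rotation": [0, 0, 0]}
  ]
}}

```text
time: 19.12
tcp_pos: [0.5884, -0.0473, 0.2052]
eef_rot: [-1.21, -1.208, 1.207]
wrist_force: [0.2, 0.8, 0.2]
gripper_width: 0.0499
```

```bash
python3 -c "
from h import *
s,R=tool();print(s['tcp_pos'],R.round(3))
d=cam('wrist'); cv2.imwrite('pics/w9.png',d['img'][:,:,::-1])"
```

```text
[ 0.58842983 -0.04733308  0.20524086] [[ 0.002  0.    -1.   ]
 [ 1.     0.001  0.002]
 [ 0.001 -1.    -0.   ]]
```

View pics/w9.png

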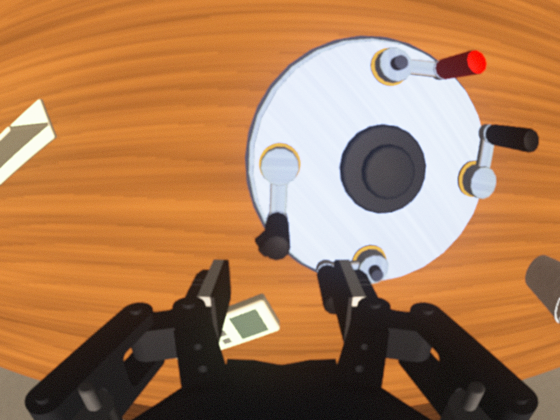

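{"fn": "drive_tool", "kwargs": {
  "targets": [
    {"hand": 50, "linear": [-4, 20, 5], "rotation": [0, 0, 0]},
    {"hand": 50, "linear": [0, 20, 0], "rotation": [0, 0, 0]},
    {"hand": 50, "linear": [0, 18, 0], "rotation": [0, 0, 0]},
    {"hand": 35, "linear": [0, 0, 0], "rotation": [0, 0, 0]}
  ]
}}

```text
time: 19.68
tcp_pos: [0.5826, -0.0508, 0.1458]
eef_rot: [-1.206, -1.207, 1.21]
wrist_force: [0.9, 0.5, -0.9]
gripper_width: 0.0351
```

```bash
python3 -c "
from h import *
s,R=tool();print(s['tcp_pos'],R.round(3))
d=cam('wrist'); cv2.imwrite('pics/w10.png',d['img'][:,:,::-1])"
```

```text
[ 0.58262332 -0.05081653  0.14579341] [[ 0.001 -0.004 -1.   ]
 [ 1.     0.001  0.001]
 [ 0.001 -1.     0.004]]
```

View pics/w10.png

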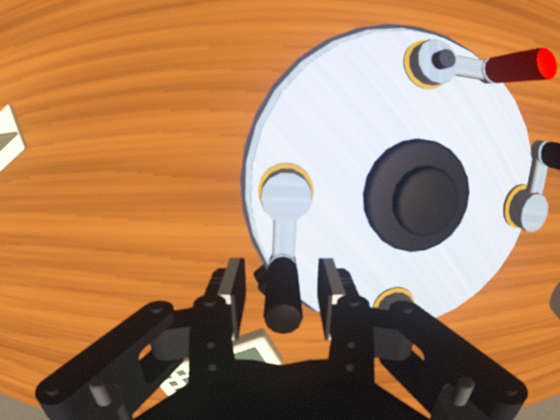

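{"fn": "drive_tool", "kwargs": {
  "targets": [
    {"hand": 25, "linear": [0, 0, -1], "rotation": [0, 0, 0]},
    {"hand": 8, "linear": [0, 0, 0], "rotation": [0, 0, 0]},
    {"hand": 8, "linear": [0, 0, 0], "rotation": [0, 0, 0]}
  ]
}}

```text
time: 20.1
tcp_pos: [0.5852, -0.0508, 0.1486]
eef_rot: [-1.211, -1.211, 1.206]
wrist_force: [1.4, 4.3, 3.8]
gripper_width: 0.0148
```

```bash
python3 -c "
from h import *
rep((.546,-.0488));arc(-1,.1,20)"
```

```text
t 20.10 rad 39.2 mm phi -2.9  Ft 4.35 Fr -1.14 Fz 3.8 w 14.8 p [ 0.5852 -0.0508  0.1486]
  row [tx -3.79, ty 0.36, tz 0.26] -> phi -6.7
  row [tx -3.75, ty 0.36, tz 0.63] -> phi -12.5
  row [tx -3.66, ty 0.36, tz 1.00] -> phi -18.2
  row [tx -3.54, ty 0.36, tz 1.36] -> phi -23.9
  row [tx -3.39, ty 0.36, tz 1.71] -> phi -29.6
  row [tx -3.20, ty 0.36, tz 2.04] -> phi -35.4
  row [tx -2.98, ty 0.36, tz 2.35] -> phi -41.1
  row [tx -2.73, ty 0.36, tz 2.64] -> phi -46.8
  row [tx -2.46, ty 0.36, tz 2.90] -> phi -52.6
  row [tx -2.16, ty 0.36, tz 3.13] -> phi -58.3
  row [tx -1.83, ty 0.36, tz 3.33] -> phi -64.0
  row [tx -1.49, ty 0.36, tz 3.49] -> phi -69.8
  row [tx -1.13, ty 0.36, tz 3.62] -> phi -75.5
  row [tx -0.77, ty 0.36, tz 3.72] -> phi -81.2
  row [tx -0.39, ty 0.36, tz 3.78] -> phi -86.9
  row [tx -0.01, ty 0.36, tz 3.80] -> phi -92.7
  row [tx 0.37, ty 0.36, tz 3.78] -> phi -98.4
  row [tx 0.74, ty 0.36, tz 3.73] -> phi -104.1
  row [tx 1.11, ty 0.36, tz 3.63] -> phi -109.9
  row [tx 1.47, ty 0.36, tz 3.50] -> phi -115.6
```

{"fn": "drive_tool", "kwargs": {
  "targets": [
    {"hand": 8, "linear": [-3.8, 0.3, 0.3], "rotation": [0, 0, 0]},
    {"hand": 8, "linear": [-3.7, 0.3, 0.6], "rotation": [0, 0, 0]},
    {"hand": 8, "linear": [-3.7, 0.3, 1.0], "rotation": [0, 0, 0]},
    {"hand": 8, "linear": [-3.5, 0.3, 1.4], "rotation": [0, 0, 0]},
    {"hand": 8, "linear": [-3.4, 0.3, 1.7], "rotation": [0, 0, 0]}
  ]
}}

```text
time: 20.72
tcp_pos: [0.5803, -0.0676, 0.1468]
eef_rot: [-1.21, -1.212, 1.203]
wrist_force: [1.3, 6.8, 2.8]
gripper_width: 0.0144
```

```bash
python3 -c "
from h import *
rep((.546,-.0488))"
```

```text
t 20.73 rad 39.1 mm phi -28.7  Ft 6.61 Fr 2.13 Fz 2.8 w 14.4 p [ 0.5803 -0.0676  0.1468]
```

{"fn": "drive_tool", "kwargs": {
  "targets": [
    {"hand": 8, "linear": [-3.2, 0.3, 2.0], "rotation": [0, 0, 0]},
    {"hand": 8, "linear": [-3.0, 0.3, 2.4], "rotation": [0, 0, 0]},
    {"hand": 8, "linear": [-2.7, 0.4, 2.6], "rotation": [0, 0, 0]},
    {"hand": 8, "linear": [-2.5, 0.3, 2.9], "rotation": [0, 0, 0]},
    {"hand": 8, "linear": [-2.2, 0.4, 3.1], "rotation": [0, 0, 0]}
  ]
}}

```text
time: 21.35
tcp_pos: [0.5679, -0.0809, 0.1451]
eef_rot: [-1.21, -1.213, 1.202]
wrist_force: [3.9, 8.4, 1.6]
gripper_width: 0.0145
```

```bash
python3 -c "
from h import *
rep((.546,-.0488))"
```

```text
t 21.35 rad 38.9 mm phi -55.8  Ft 7.91 Fr 4.72 Fz 1.6 w 14.5 p [ 0.5679 -0.0809  0.1451]
```

```bash
python3 -c "
from h import *
c=fit([(.5852,-.0508),(.5803,-.0676)]); rep(c)"
```

```text
fit [ 0.5472 -0.049 ] [ 0.03 -0.05  0.03] phi [ -2.7 -29.3 -57.1] turned 0.949
t 21.35 rad 38.0 mm phi -57.1  Ft 7.80 Fr 4.90 Fz 1.6 w 14.5 p [ 0.5679 -0.0809  0.1451]
```

{"fn": "drive_tool", "kwargs": {
  "targets": [
    {"hand": 8, "linear": [-1.2, 0.3, 3.4], "rotation": [0, 0, 0]},
    {"hand": 8, "linear": [-0.8, 0.4, 3.6], "rotation": [0, 0, 0]},
    {"hand": 8, "linear": [-0.4, 0.4, 3.7], "rotation": [0, 0, 0]},
    {"hand": 8, "linear": [-0.1, 0.4, 3.7], "rotation": [0, 0, 0]},
    {"hand": 8, "linear": [0.2, 0.4, 3.8], "rotation": [0, 0, 0]}
  ]
}}

```text
time: 21.98
tcp_pos: [0.5525, -0.0862, 0.1438]
eef_rot: [-1.219, -1.215, 1.204]
wrist_force: [7.5, 0.5, 0.1]
gripper_width: 0.0149
```

```bash
python3 -c "
from h import *
c=fit([(.5852,-.0508),(.5803,-.0676),(.5679,-.0809)]); rep(c)"
```

```text
fit [ 0.5473 -0.0487] [-0.08 -0.01  0.21 -0.17] phi [ -3.2 -29.8 -57.4 -82.1] turned 1.378
t 21.98 rad 37.8 mm phi -82.1  Ft 7.47 Fr -0.57 Fz 0.1 w 14.9 p [ 0.5525 -0.0862  0.1438]
```

{"fn": "drive_tool", "kwargs": {
  "targets": [
    {"hand": 8, "linear": [0.1, 0.4, 3.8], "rotation": [0, 0, 0]},
    {"hand": 8, "linear": [0.5, 0.4, 3.8], "rotation": [0, 0, 0]},
    {"hand": 8, "linear": [0.9, 0.4, 3.7], "rotation": [0, 0, 0]},
    {"hand": 8, "linear": [1.2, 0.4, 3.6], "rotation": [0, 0, 0]},
    {"hand": 8, "linear": [1.6, 0.4, 3.4], "rotation": [0, 0, 0]}
  ]
}}

```text
time: 22.6
tcp_pos: [0.5345, -0.0843, 0.1421]
eef_rot: [-1.223, -1.214, 1.208]
wrist_force: [7.5, -3.9, -0.4]
gripper_width: 0.0145
```

```bash
python3 -c "
from h import *
c=fit([(.5852,-.0508),(.5803,-.0676),(.5679,-.0809),(.5525,-.0862)]); rep(c)"
```

```text
fit [ 0.5474 -0.0486] [-0.13 -0.02  0.23 -0.09 -0.1 ] phi [  -3.3  -30.   -57.6  -82.3 -109.9] turned 1.861
t 22.60 rad 37.9 mm phi -109.9  Ft 8.35 Fr -1.13 Fz -0.4 w 14.5 p [ 0.5345 -0.0843  0.1421]
```

{"fn": "drive_tool", "kwargs": {
  "targets": [
    {"hand": 8, "linear": [1.1, 0.2, 2.0], "rotation": [0, 0, 0]},
    {"hand": 8, "linear": [1.2, 0.2, 1.9], "rotation": [0, 0, 0]},
    {"hand": 8, "linear": [1.3, 0.3, 1.8], "rotation": [0, 0, 0]},
    {"hand": 8, "linear": [1.4, 0.2, 1.8], "rotation": [0, 0, 0]}
  ]
}}

```text
time: 23.1
tcp_pos: [0.5263, -0.0801, 0.1412]
eef_rot: [-1.222, -1.212, 1.21]
wrist_force: [5.5, -6.3, 1.4]
gripper_width: 0.0147
```

```bash
python3 -c "
from h import *
rep((.5474,-.0486))"
```

```text
t 23.10 rad 38.0 mm phi -123.8  Ft 8.04 Fr -2.16 Fz 1.4 w 14.7 p [ 0.5263 -0.0801  0.1412]
```

{"fn": "drive_tool", "kwargs": {
  "targets": [
    {"hand": 8, "linear": [1.5, 0.2, 1.7], "rotation": [0, 0, 0]},
    {"hand": 8, "linear": [1.6, 0.2, 1.6], "rotation": [0, 0, 0]},
    {"hand": 8, "linear": [1.7, 0.2, 1.5], "rotation": [0, 0, 0]}
  ]
}}

```text
time: 23.48
tcp_pos: [0.5207, -0.0756, 0.1405]
eef_rot: [-1.221, -1.211, 1.212]
wrist_force: [3.3, -6.5, 0.6]
gripper_width: 0.0144
```

```bash
python3 -c "
from h import *
rep((.5474,-.0486))"
```

```text
t 23.48 rad 38.0 mm phi -134.7  Ft 6.85 Fr -2.31 Fz 0.6 w 14.4 p [ 0.5207 -0.0756  0.1405]
```

{"fn": "drive_tool", "kwargs": {
  "targets": [
    {"hand": 8, "linear": [1.7, 0.2, 1.6], "rotation": [0, 0, 0]},
    {"hand": 8, "linear": [1.8, 0.2, 1.5], "rotation": [0, 0, 0]},
    {"hand": 8, "linear": [1.9, 0.2, 1.4], "rotation": [0, 0, 0]}
  ]
}}

```text
time: 23.85
tcp_pos: [0.5159, -0.07, 0.1398]
eef_rot: [-1.221, -1.211, 1.212]
wrist_force: [2.9, -7.2, 1.6]
gripper_width: 0.0145
```

```bash
python3 -c "
from h import *
rep((.5474,-.0486))"
```

```text
t 23.85 rad 38.1 mm phi -145.8  Ft 7.58 Fr -1.67 Fz 1.6 w 14.5 p [ 0.5159 -0.07    0.1398]
```

{"fn": "drive_tool", "kwargs": {
  "targets": [
    {"hand": 8, "linear": [2.0, 0.2, 1.2], "rotation": [0, 0, 0]},
    {"hand": 8, "linear": [2.0, 0.2, 1.1], "rotation": [0, 0, 0]},
    {"hand": 8, "linear": [2.1, 0.2, 0.9], "rotation": [0, 0, 0]}
  ]
}}

```text
time: 24.22
tcp_pos: [0.5123, -0.0638, 0.139]
eef_rot: [-1.22, -1.21, 1.212]
wrist_force: [2.1, -7.3, 2.4]
gripper_width: 0.0145
```

```bash
python3 -c "
from h import *
rep((.5474,-.0486))"
```

```text
t 24.23 rad 38.2 mm phi -156.5  Ft 7.56 Fr -1.02 Fz 2.4 w 14.5 p [ 0.5123 -0.0638  0.139 ]
```

{"fn": "drive_tool", "kwargs": {
  "targets": [
    {"hand": 8, "linear": [2.2, 0.2, 0.7], "rotation": [0, 0, 0]},
    {"hand": 8, "linear": [2.2, 0.2, 0.6], "rotation": [0, 0, 0]},
    {"hand": 8, "linear": [2.2, 0.2, 0.4], "rotation": [0, 0, 0]}
  ]
}}

```text
time: 24.6
tcp_pos: [0.5101, -0.0572, 0.1384]
eef_rot: [-1.219, -1.209, 1.213]
wrist_force: [1.5, -8.6, 1.6]
gripper_width: 0.0145
```

```bash
python3 -c "
from h import *
rep((.5474,-.0486))"
```

```text
t 24.60 rad 38.3 mm phi -167.0  Ft 8.68 Fr -0.49 Fz 1.6 w 14.5 p [ 0.5101 -0.0572  0.1384]
```

{"fn": "drive_tool", "kwargs": {
  "targets": [
    {"hand": 8, "linear": [2.3, 0.2, 0.3], "rotation": [0, 0, 0]},
    {"hand": 8, "linear": [2.3, 0.2, 0.1], "rotation": [0, 0, 0]}
  ]
}}

```text
time: 24.85
tcp_pos: [0.5094, -0.0531, 0.1381]
eef_rot: [-1.219, -1.209, 1.215]
wrist_force: [-0.3, -9.6, 2.6]
gripper_width: 0.0151
```

```bash
python3 -c "
from h import *
rep((.5474,-.0486))"
```

```text
t 24.85 rad 38.3 mm phi -173.2  Ft 9.53 Fr -1.42 Fz 2.6 w 15.1 p [ 0.5094 -0.0531  0.1381]
```

{"fn": "drive_tool", "kwargs": {
  "targets": [
    {"hand": 8, "linear": [2.3, 0.1, 0.1], "rotation": [0, 0, 0]},
    {"hand": 8, "linear": [2.3, 0.1, 0.0], "rotation": [0, 0, 0]}
  ]
}}

```text
time: 25.1
tcp_pos: [0.5091, -0.0492, 0.1378]
eef_rot: [-1.219, -1.208, 1.216]
wrist_force: [-0.1, -12.1, 3.2]
gripper_width: 0.0145
```

```bash
python3 -c "
from h import *
rep((.5474,-.0486))"
```

```text
t 25.10 rad 38.3 mm phi -179.1  Ft 12.08 Fr -0.34 Fz 3.2 w 14.5 p [ 0.5091 -0.0492  0.1378]
```

{"fn": "drive_tool", "kwargs": {
  "targets": [
    {"hand": 8, "linear": [2.3, 0.1, -0.1], "rotation": [0, 0, 0]}
  ]
}}

```text
time: 25.22
tcp_pos: [0.5091, -0.0474, 0.1377]
eef_rot: [-1.22, -1.208, 1.217]
wrist_force: [-0.5, -13.5, 2.8]
gripper_width: 0.0144
```

```bash
python3 -c "
from h import *
rep((.5474,-.0486))"
```

```text
t 25.23 rad 38.3 mm phi 178.2  Ft 13.49 Fr -0.09 Fz 2.8 w 14.4 p [ 0.5091 -0.0474  0.1377]
```

{"fn": "drive_tool", "kwargs": {
  "targets": [
    {"hand": 8, "linear": [-3, 0, 0], "rotation": [0, 0, 0]},
    {"hand": 8, "linear": [-3, 0, 0], "rotation": [0, 0, 0]}
  ]
}}

```text
time: 25.48
tcp_pos: [0.5089, -0.0487, 0.1375]
eef_rot: [-1.213, -1.21, 1.207]
wrist_force: [1.3, 2.6, 5.6]
gripper_width: 0.0144
```

```bash
python3 -c "
from h import *
rep((.5474,-.0486))"
```

```text
t 25.48 rad 38.5 mm phi -179.9  Ft -2.58 Fr 1.26 Fz 5.6 w 14.4 p [ 0.5089 -0.0487  0.1375]
```

{"fn": "drive_tool", "kwargs": {
  "targets": [
    {"hand": 50, "linear": [0.5, 0, 0], "rotation": [0, 0, 0]},
    {"hand": 50, "linear": [0, 0, 0], "rotation": [0, 0, 0]},
    {"hand": 50, "linear": [0, -30, 0], "rotation": [0, 0, 0]},
    {"hand": 50, "linear": [0, -40, 0], "rotation": [0, 0, 0]},
    {"hand": 50, "linear": [52, 0, -2], "rotation": [0, 0, 0]}
  ]
}}

```text
time: 26.1
tcp_pos: [0.5121, 0.0028, 0.2091]
eef_rot: [-1.218, -1.209, 1.203]
wrist_force: [1.1, 0.0, -0.2]
gripper_width: 0.0499
```

{"fn": "drive_tool", "kwargs": {
  "targets": [
    {"hand": 50, "linear": [52, 0, -3], "rotation": [0, 0, 0]},
    {"hand": 50, "linear": [52, 0, -2], "rotation": [0, 0, 0]},
    {"hand": 50, "linear": [0, 0, 0], "rotation": [0, 0, 0]},
    {"hand": 50, "linear": [0, 0, 0], "rotation": [0, 0, 0]}
  ]
}}

```text
time: 26.6
tcp_pos: [0.5142, 0.1087, 0.2059]
eef_rot: [-1.209, -1.208, 1.21]
wrist_force: [-0.2, -0.8, 0.7]
gripper_width: 0.05
```

```bash
python3 -c "
from h import *
s,R=tool();print(s['tcp_pos'],R.round(3))
d=cam('wrist'); cv2.imwrite('pics/w11.png',d['img'][:,:,::-1])"
```

```text
[0.51423783 0.10866357 0.20588602] [[ 0.    -0.001 -1.   ]
 [ 1.    -0.001  0.   ]
 [-0.001 -1.     0.001]]
```

View pics/w11.png

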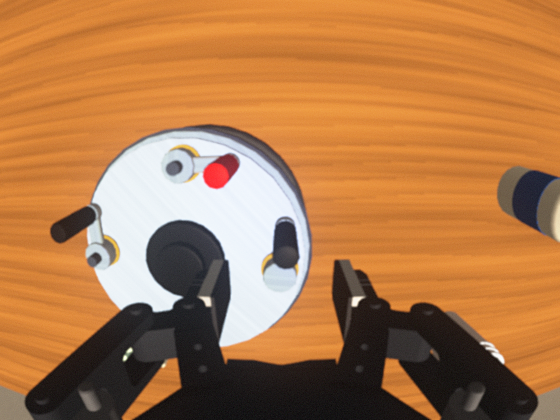

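{"fn": "drive_tool", "kwargs": {
  "targets": [
    {"hand": 50, "linear": [2, 20, 0], "rotation": [0, 0, 0]},
    {"hand": 50, "linear": [0, 20, 0], "rotation": [0, 0, 0]},
    {"hand": 50, "linear": [0, 19, 0], "rotation": [0, 0, 0]},
    {"hand": 35, "linear": [0, 0, 0], "rotation": [0, 0, 0]}
  ]
}}

```text
time: 27.15
tcp_pos: [0.5137, 0.1092, 0.146]
eef_rot: [-1.208, -1.204, 1.209]
wrist_force: [0.2, -0.2, -0.1]
gripper_width: 0.0349
```

```bash
python3 -c "
from h import *
s,R=tool();print(s['tcp_pos'],R.round(3))
d=cam('wrist'); cv2.imwrite('pics/w12.png',d['img'][:,:,::-1])"
```

```text
[0.51367391 0.10921787 0.14603813] [[ 0.004 -0.004 -1.   ]
 [ 1.    -0.001  0.004]
 [-0.001 -1.     0.004]]
```

View pics/w12.png

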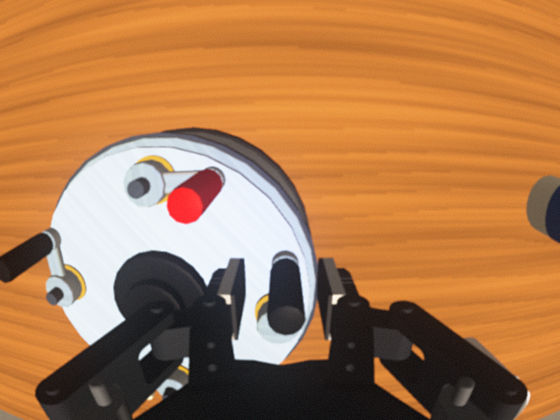

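{"fn": "drive_tool", "kwargs": {
  "targets": [
    {"hand": 25, "linear": [2, 0, -1], "rotation": [0, 0, 0]},
    {"hand": 8, "linear": [0, 0, 0], "rotation": [0, 0, 0]},
    {"hand": 8, "linear": [0, 0, 0], "rotation": [0, 0, 0]}
  ]
}}

```text
time: 27.58
tcp_pos: [0.5167, 0.1119, 0.1485]
eef_rot: [-1.213, -1.21, 1.209]
wrist_force: [0.5, -4.2, 4.4]
gripper_width: 0.0148
```

```bash
python3 -c "
from h import *
rep((.554,.1072));arc(178,.1,20)"
```

```text
t 27.57 rad 37.6 mm phi 172.8  Ft 4.12 Fr 1.03 Fz 4.4 w 14.8 p [0.5167 0.1119 0.1485]
  row [tx 3.78, ty 0.36, tz -0.32] -> phi 172.3
  row [tx 3.73, ty 0.36, tz -0.70] -> phi 166.5
  row [tx 3.65, ty 0.36, tz -1.07] -> phi 160.8
  row [tx 3.52, ty 0.36, tz -1.43] -> phi 155.1
  row [tx 3.36, ty 0.36, tz -1.77] -> phi 149.4
  row [tx 3.17, ty 0.36, tz -2.10] -> phi 143.6
  row [tx 2.94, ty 0.36, tz -2.40] -> phi 137.9
  row [tx 2.69, ty 0.36, tz -2.68] -> phi 132.2
  row [tx 2.41, ty 0.36, tz -2.94] -> phi 126.4
  row [tx 2.10, ty 0.36, tz -3.16] -> phi 120.7
  row [tx 1.77, ty 0.36, tz -3.36] -> phi 115.0
  row [tx 1.43, ty 0.36, tz -3.52] -> phi 109.2
  row [tx 1.07, ty 0.36, tz -3.64] -> phi 103.5
  row [tx 0.70, ty 0.36, tz -3.73] -> phi 97.8
  row [tx 0.33, ty 0.36, tz -3.78] -> phi 92.1
  row [tx -0.05, ty 0.36, tz -3.80] -> phi 86.3
  row [tx -0.43, ty 0.36, tz -3.77] -> phi 80.6
  row [tx -0.81, ty 0.36, tz -3.71] -> phi 74.9
  row [tx -1.17, ty 0.36, tz -3.61] -> phi 69.1
  row [tx -1.53, ty 0.36, tz -3.48] -> phi 63.4
```

{"fn": "drive_tool", "kwargs": {
  "targets": [
    {"hand": 8, "linear": [3.6, 0.3, -0.5], "rotation": [0, 0, 0]},
    {"hand": 8, "linear": [3.6, 0.3, -0.9], "rotation": [0, 0, 0]},
    {"hand": 8, "linear": [3.5, 0.3, -1.3], "rotation": [0, 0, 0]},
    {"hand": 8, "linear": [3.4, 0.3, -1.6], "rotation": [0, 0, 0]},
    {"hand": 8, "linear": [3.2, 0.3, -2.0], "rotation": [0, 0, 0]}
  ]
}}

```text
time: 28.2
tcp_pos: [0.5222, 0.128, 0.1467]
eef_rot: [-1.213, -1.207, 1.212]
wrist_force: [-1.1, -8.2, 4.8]
gripper_width: 0.0145
```

```bash
python3 -c "
from h import *
rep((.5531,.1074))"
```

```text
t 28.20 rad 37.1 mm phi 146.3  Ft 7.44 Fr 3.70 Fz 4.8 w 14.5 p [0.5222 0.128  0.1467]
```

{"fn": "drive_tool", "kwargs": {
  "targets": [
    {"hand": 8, "linear": [2.9, 0.3, -2.3], "rotation": [0, 0, 0]},
    {"hand": 8, "linear": [2.6, 0.3, -2.6], "rotation": [0, 0, 0]},
    {"hand": 8, "linear": [2.3, 0.4, -2.9], "rotation": [0, 0, 0]},
    {"hand": 8, "linear": [2.0, 0.4, -3.1], "rotation": [0, 0, 0]},
    {"hand": 8, "linear": [1.6, 0.4, -3.3], "rotation": [0, 0, 0]}
  ]
}}

```text
time: 28.82
tcp_pos: [0.5346, 0.1401, 0.145]
eef_rot: [-1.209, -1.205, 1.212]
wrist_force: [-5.4, -5.4, 9.4]
gripper_width: 0.0148
```

```bash
python3 -c "
from h import *
rep((.5531,.1074)); fit([(.5167,.1119)])"
```

```text
t 28.82 rad 37.6 mm phi 119.4  Ft 7.31 Fr 2.04 Fz 9.4 w 14.8 p [0.5346 0.1401 0.145 ]
fit [0.4969 0.1443] [0. 0.] phi [-58.5  -6.3] turned -0.911
```

{"fn": "drive_tool", "kwargs": {
  "targets": [
    {"hand": 8, "linear": [1.1, 0.2, -3.6], "rotation": [0, 0, 0]},
    {"hand": 8, "linear": [0.7, 0.3, -3.7], "rotation": [0, 0, 0]},
    {"hand": 8, "linear": [0.4, 0.2, -3.8], "rotation": [0, 0, 0]},
    {"hand": 8, "linear": [0.0, 0.3, -3.8], "rotation": [0, 0, 0]},
    {"hand": 8, "linear": [-0.4, 0.3, -3.8], "rotation": [0, 0, 0]}
  ]
}}

```text
time: 29.45
tcp_pos: [0.5517, 0.1452, 0.1435]
eef_rot: [-1.202, -1.205, 1.208]
wrist_force: [-7.8, 4.0, 9.5]
gripper_width: 0.0146
```

```bash
python3 -c "
from h import *
c=fit([(.5167,.1119),(.5222,.1280),(.5346,.1401)]);rep(c)"
```

```text
fit [0.5543 0.1074] [-0.15  0.11  0.13 -0.15] phi [173.2 147.4 121.1  94. ] turned 1.383
t 29.45 rad 37.8 mm phi 94.0  Ft 7.47 Fr -4.48 Fz 9.5 w 14.6 p [0.5517 0.1452 0.1435]
```

{"fn": "drive_tool", "kwargs": {
  "targets": [
    {"hand": 8, "linear": [-0.1, 0.2, -3.8], "rotation": [0, 0, 0]},
    {"hand": 8, "linear": [-0.5, 0.3, -3.8], "rotation": [0, 0, 0]},
    {"hand": 8, "linear": [-0.9, 0.2, -3.7], "rotation": [0, 0, 0]},
    {"hand": 8, "linear": [-1.3, 0.3, -3.6], "rotation": [0, 0, 0]},
    {"hand": 8, "linear": [-1.8, 0.3, -3.3], "rotation": [0, 0, 0]}
  ]
}}

```text
time: 30.08
tcp_pos: [0.5704, 0.1419, 0.1418]
eef_rot: [-1.202, -1.206, 1.205]
wrist_force: [-5.8, 7.6, 4.6]
gripper_width: 0.0146
```

```bash
python3 -c "
from h import *
c=fit([(.5167,.1119),(.5222,.1280),(.5346,.1401),(.5517,.1452)]);rep(c)"
```

```text
fit [0.5543 0.1075] [-0.12  0.11  0.12 -0.19  0.05] phi [173.3 147.4 121.2  94.   64.9] turned 1.892
t 30.07 rad 38.0 mm phi 64.9  Ft 8.46 Fr -4.38 Fz 4.6 w 14.6 p [0.5704 0.1419 0.1418]
```

{"fn": "drive_tool", "kwargs": {
  "targets": [
    {"hand": 8, "linear": [-0.9, 0.2, -2.1], "rotation": [0, 0, 0]},
    {"hand": 8, "linear": [-1.0, 0.2, -2.1], "rotation": [0, 0, 0]},
    {"hand": 8, "linear": [-1.2, 0.2, -2.0], "rotation": [0, 0, 0]},
    {"hand": 8, "linear": [-1.3, 0.2, -1.9], "rotation": [0, 0, 0]}
  ]
}}

```text
time: 30.58
tcp_pos: [0.5785, 0.1372, 0.1408]
eef_rot: [-1.202, -1.206, 1.206]
wrist_force: [-5.6, 5.9, 4.4]
gripper_width: 0.0148
```

```bash
python3 -c "
from h import *
rep((.5543,.1075))"
```

```text
t 30.57 rad 38.3 mm phi 50.8  Ft 8.05 Fr -1.03 Fz 4.4 w 14.8 p [0.5785 0.1372 0.1408]
```

{"fn": "drive_tool", "kwargs": {
  "targets": [
    {"hand": 8, "linear": [-1.5, 0.2, -1.7], "rotation": [0, 0, 0]},
    {"hand": 8, "linear": [-1.6, 0.2, -1.6], "rotation": [0, 0, 0]},
    {"hand": 8, "linear": [-1.7, 0.2, -1.5], "rotation": [0, 0, 0]}
  ]
}}

```text
time: 30.95
tcp_pos: [0.5835, 0.1326, 0.1402]
eef_rot: [-1.202, -1.207, 1.206]
wrist_force: [-4.6, 6.1, 4.3]
gripper_width: 0.0144
```

```bash
python3 -c "
from h import *
rep((.5543,.1075))"
```

```text
t 30.95 rad 38.5 mm phi 40.7  Ft 7.62 Fr -0.47 Fz 4.3 w 14.4 p [0.5835 0.1326 0.1402]
```

{"fn": "drive_tool", "kwargs": {
  "targets": [
    {"hand": 8, "linear": [-1.9, 0.2, -1.3], "rotation": [0, 0, 0]},
    {"hand": 8, "linear": [-1.9, 0.2, -1.2], "rotation": [0, 0, 0]},
    {"hand": 8, "linear": [-2.0, 0.2, -1.0], "rotation": [0, 0, 0]}
  ]
}}

```text
time: 31.32
tcp_pos: [0.5874, 0.1271, 0.1396]
eef_rot: [-1.202, -1.208, 1.204]
wrist_force: [-3.8, 6.6, 3.3]
gripper_width: 0.0144
```

```bash
python3 -c "
from h import *
rep((.5543,.1075))"
```

```text
t 31.32 rad 38.5 mm phi 30.6  Ft 7.64 Fr -0.06 Fz 3.3 w 14.4 p [0.5874 0.1271 0.1396]
```

{"fn": "drive_tool", "kwargs": {
  "targets": [
    {"hand": 8, "linear": [-2.1, 0.2, -0.8], "rotation": [0, 0, 0]},
    {"hand": 8, "linear": [-2.2, 0.2, -0.7], "rotation": [0, 0, 0]}
  ]
}}

```text
time: 31.58
tcp_pos: [0.5895, 0.1231, 0.1392]
eef_rot: [-1.203, -1.209, 1.203]
wrist_force: [-2.5, 6.8, 2.4]
gripper_width: 0.0147
```

```bash
python3 -c "
from h import *
rep((.5543,.1075))"
```

```text
t 31.57 rad 38.5 mm phi 23.9  Ft 7.19 Fr -0.48 Fz 2.4 w 14.7 p [0.5895 0.1231 0.1392]
```

{"fn": "drive_tool", "kwargs": {
  "targets": [
    {"hand": 8, "linear": [-2.2, 0.2, -0.6], "rotation": [0, 0, 0]},
    {"hand": 8, "linear": [-2.2, 0.2, -0.5], "rotation": [0, 0, 0]}
  ]
}}

```text
time: 31.82
tcp_pos: [0.591, 0.1189, 0.1389]
eef_rot: [-1.203, -1.209, 1.202]
wrist_force: [-1.8, 7.2, 3.5]
gripper_width: 0.0146
```

```bash
python3 -c "
from h import *
rep((.5543,.1075))"
```

```text
t 31.82 rad 38.5 mm phi 17.2  Ft 7.36 Fr -0.42 Fz 3.5 w 14.6 p [0.591  0.1189 0.1389]
```

{"fn": "drive_tool", "kwargs": {
  "targets": [
    {"hand": 8, "linear": [-2.3, 0.2, -0.3], "rotation": [0, 0, 0]},
    {"hand": 8, "linear": [-2.3, 0.2, -0.2], "rotation": [0, 0, 0]}
  ]
}}

```text
time: 32.08
tcp_pos: [0.592, 0.1146, 0.1385]
eef_rot: [-1.204, -1.21, 1.201]
wrist_force: [-1.1, 8.6, 2.0]
gripper_width: 0.0145
```

```bash
python3 -c "
from h import *
rep((.5543,.1075))"
```

```text
t 32.08 rad 38.4 mm phi 10.6  Ft 8.67 Fr -0.54 Fz 2.0 w 14.5 p [0.592  0.1146 0.1385]
```

{"fn": "drive_tool", "kwargs": {
  "targets": [
    {"hand": 8, "linear": [-2.3, 0.2, -0.1], "rotation": [0, 0, 0]},
    {"hand": 8, "linear": [-2.3, 0.2, 0.0], "rotation": [0, 0, 0]}
  ]
}}

```text
time: 32.33
tcp_pos: [0.5926, 0.1107, 0.1383]
eef_rot: [-1.203, -1.212, 1.199]
wrist_force: [-0.7, 9.7, 2.0]
gripper_width: 0.0145
```

```bash
python3 -c "
from h import *
rep((.5543,.1075))"
```

```text
t 32.33 rad 38.4 mm phi 4.8  Ft 9.72 Fr -0.07 Fz 2.0 w 14.5 p [0.5926 0.1107 0.1383]
```

{"fn": "drive_tool", "kwargs": {
  "targets": [
    {"hand": 8, "linear": [-2.3, 0.1, 0.0], "rotation": [0, 0, 0]},
    {"hand": 8, "linear": [-2.3, 0.1, 0.1], "rotation": [0, 0, 0]}
  ]
}}

```text
time: 32.58
tcp_pos: [0.5927, 0.1071, 0.1381]
eef_rot: [-1.203, -1.213, 1.197]
wrist_force: [-0.4, 13.7, 0.6]
gripper_width: 0.0145
```

```bash
python3 -c "
from h import *
rep((.5543,.1075))"
```

```text
t 32.58 rad 38.4 mm phi -0.7  Ft 13.70 Fr 0.54 Fz 0.6 w 14.5 p [0.5927 0.1071 0.1381]
```

{"fn": "drive_tool", "kwargs": {
  "targets": [
    {"hand": 8, "linear": [0, 0, 0], "rotation": [0, 0, 0]}
  ]
}}

```text
time: 32.7
tcp_pos: [0.5927, 0.1069, 0.1381]
eef_rot: [-1.203, -1.213, 1.198]
wrist_force: [0.4, 11.7, 1.4]
gripper_width: 0.0145
```

```bash
python3 -c "
from h import *
rep((.5543,.1075))
s=readout.sense(); print(s['effort'][0])"
```

```text
t 32.70 rad 38.4 mm phi -0.9  Ft 11.74 Fr -0.22 Fz 1.4 w 14.5 p [0.5927 0.1069 0.1381]
-7.024581134319305
```

{"fn": "drive_tool", "kwargs": {
  "targets": [
    {"hand": 8, "linear": [3, 0, 0], "rotation": [0, 0, 0]},
    {"hand": 8, "linear": [3, 0, 0], "rotation": [0, 0, 0]},
    {"hand": 50, "linear": [0, 0, 0], "rotation": [0, 0, 0]},
    {"hand": 50, "linear": [0, 0, 0], "rotation": [0, 0, 0]},
    {"hand": 50, "linear": [0, -30, 0], "rotation": [0, 0, 0]}
  ]
}}

```text
time: 33.33
tcp_pos: [0.5908, 0.1064, 0.1654]
eef_rot: [-1.206, -1.203, 1.211]
wrist_force: [-0.1, 0.1, 0.2]
gripper_width: 0.0498
```

{"fn": "drive_tool", "kwargs": {
  "targets": [
    {"hand": 50, "linear": [0, -50, 0], "rotation": [0, 0, 0]},
    {"hand": 50, "linear": [-30, -50, -20], "rotation": [0, 0, 0]},
    {"hand": 50, "linear": [-40, -40, 0], "rotation": [0, 0, 0]},
    {"hand": 50, "linear": [0, 0, 0], "rotation": [0, 0, 0]},
    {"hand": 50, "linear": [0, 0, 0], "rotation": [0, 0, 0]}
  ]
}}

```text
time: 33.95
tcp_pos: [0.612, 0.0369, 0.3067]
eef_rot: [-1.208, -1.207, 1.208]
wrist_force: [-0.6, 1.0, 0.3]
gripper_width: 0.0502
```

```bash
python3 - <<'E'
from h import *
s,R=tool();print(s['time'],s['tcp_pos'],s['wrist_force'],s['gripper_width'])
d=cam('wrist'); cv2.imwrite('pics/w13.png',d['img'][:,:,::-1])
# plate plane from wrist depth
f=d['img'].shape[0]/2/np.tan(np.radians(d['vfov']/2))
v,u=np.mgrid[0:420,0:560].astype(float); dx,dy=u-d['cx'],v-d['cy']; r=np.hypot(dx,dy)+1e-9; t=np.tan(r/f)
z=d['range_z'].astype(float); P=np.stack([t*dx/r*z,t*dy/r*z,z],-1)-d['t']; P=P@d['R']
im=d['img'].astype(int); m=(im.min(-1)>195)&(np.abs(P[...,2]-.1)<.02)&(np.hypot(P[...,0]-.550,P[...,1]-.029)<.092)&(z>0)
q=P[m]
for _ in range(4):
    A=np.c_[q[:,:2]-[.55,.029],np.ones(len(q))]; c=np.linalg.lstsq(A,q[:,2],rcond=None)[0]; e=q[:,2]-A@c; q=q[np.abs(e)<2.5*e.std()]
print(len(q),c,e.std())
d=cam('scene'); cv2.imwrite('pics/s13.png',d['img'][:,:,::-1])
E
```

```text
33.95 [0.61202211 0.03693655 0.30674471] [-0.58964142  0.97619654  0.25249324] 0.05019105272931053
15910 [-2.54594975e-05  1.59385903e-05  9.20521045e-02] 0.0007303978942837302
```

View pics/w13.png

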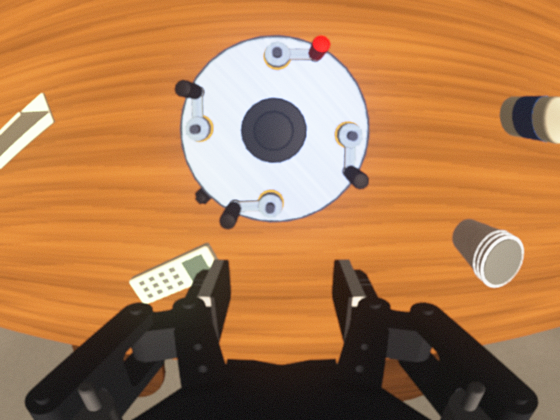

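View pics/s13.png

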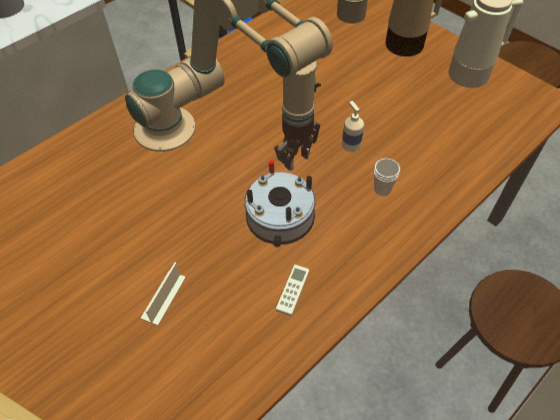

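```bash
python3 -c "
from rig import robot,readout
print(robot.finish_job()); print(readout.sense()['time'])"
```

```text
the job is handed in; nothing more can be done
None
the job is handed in; nothing more can be done
```

All four crank nuts are tightened to just firm, and the job was handed in after about 34 s of the 72 s allowed. I went red first, then the one opposite, then crank 4 and last crank 2, each in one clockwise go of about 3.1 to 3.2 rad.

| Nut (in order) | Push running free | Last push while turning | Push measured at rest |
|---|---|---|---|
| Red (1) | 7–8 N | 12.5 N | 11.2 N |
| Opposite (3) | about 8.5 N | 12.8 N | not taken |
| Crank 4 | 7–8 N | 13.5 N | not taken |
| Crank 2 | 7–8.5 N | 13.7 N | 11.7 N |

- **One reading outside the band:** crank 2's 13.7 N is just over the 13.5 N upper limit. I took it as noise because single readings scatter by roughly 0.5 to 1 N or more. The reading just after it, at rest, was 11.7 N, and the joint torque gave about 11.8 N.
- **Plate:** the wrist camera's depth picture shows it level to well under 0.001 rad, against the 0.008 rad limit.
- **Surroundings:** the bottle, cups, remote and sign look unmoved in the final picture. The gripper is open and clear of everything.
- **Not checked:** I could not measure the force of the nuts on the plate directly. I also did not re-check how far the red nut and its opposite eased as the later ones went down.

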